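Pin the lacquer holders into the drying frame

TASK

Move the thinner can off its cork mat and stand it on the bench so that you can get at the clevis pins behind it. Slide every workpiece holder lug-first into a fork of the drying-frame rail until it stops, and push a pin down through fork and lug until its flange sits on the fork. When all holders are pinned, put the can back upright, square on the middle of its mat; do not knock over the can or the jar.

Things in the scene. Friction and masses are not known exactly. Their poses are not given: they have to be found in the camera images.
- can: grey rectangular can standing upright, 56 (x) by 120 (y) by 112 (z) mm, 0.6 kg, black cap (26 wide, 14 high) on top near the +y end, low wire handle (up to 13 mm above the top); origin at the centre of its underside. Starts on the cork mat, long side along the row of pins, its face 24 mm from the pins' axes, so no finger fits between. Grip across the 56 mm near its top.
- stand: fixed plywood board 140 (x) by 190 (y) by 6 mm, origin at the centre of its underside on the bench, turned by up to 0.25 rad; has a cork mat (72 by 140 mm, top 10 mm above the bench) on its -x half and behind it a wooden pin block (x = 10 to 38 mm, 112 mm long in y, top 40 mm above the bench) with three holes
- mat_center (a point): centre of the cork mat's top face, where the can belongs (can's origin here, its long side along the stand's y); axes as the stand's. Can and mat are 10 mm above the bench here.
- block_hole1 (a point): mouth of hole 1 of the pin block (top face, hole axis; 13 mm wide, 34 mm deep), where one pin stands at the start; holes 30 mm apart along the stand's y; axes as the stand's
- block_hole2 (a point): mouth of hole 2 of the pin block (top face, hole axis; 13 mm wide, 34 mm deep), where one pin stands at the start; holes 30 mm apart along the stand's y; axes as the stand's
- block_hole3 (a point): mouth of hole 3 of the pin block (top face, hole axis; 13 mm wide, 34 mm deep), where one pin stands at the start; holes 30 mm apart along the stand's y; axes as the stand's
- pin1: steel clevis pin, upright: shaft 9 mm across, 30 mm long, with tapered foot; then a flange 22 mm across, 4 mm thick; then a round grip knob 14 mm across, 28 mm tall (62 mm in all, 50 g). Origin at the centre of the foot, z up. Starts in the pin block, flange on the block's top face; any pin fits any fork
- pin2: steel clevis pin, upright: shaft 9 mm across, 30 mm long, with tapered foot; then a flange 22 mm across, 4 mm thick; then a round grip knob 14 mm across, 28 mm tall (62 mm in all, 50 g). Origin at the centre of the foot, z up. Starts in the pin block, flange on the block's top face; any pin fits any fork
- pin3: steel clevis pin, upright: shaft 9 mm across, 30 mm long, with tapered foot; then a flange 22 mm across, 4 mm thick; then a round grip knob 14 mm across, 28 mm tall (62 mm in all, 50 g). Origin at the centre of the foot, z up. Starts in the pin block, flange on the block's top face; any pin fits any fork
- pin1_seat (a point): on pin 1's axis at the underside of its flange, 30 mm above the foot; the knob spans 4 to 32 mm above this point
- pin2_seat (a point): on pin 2's axis at the underside of its flange, 30 mm above the foot; the knob spans 4 to 32 mm above this point
- pin3_seat (a point): on pin 3's axis at the underside of its flange, 30 mm above the foot; the knob spans 4 to 32 mm above this point
- holder1: holder, lying flat, 127 mm long: 10 mm thick plank 60 mm wide (x = -55 to 0), then a bar 24 mm wide (x = 0 to 72) ending in a steel lug with a vertical 14 mm hole at x = 56; on the plank a black lacquered box 44 (x) by 36 (y) mm centred at x = -28, from 10 to 42 mm above the origin: grip it across the 36 mm. Origin at the underside; 160 g. Two or three alike (None = absent); any fits any fork
- holder2: holder, lying flat, 127 mm long: 10 mm thick plank 60 mm wide (x = -55 to 0), then a bar 24 mm wide (x = 0 to 72) ending in a steel lug with a vertical 14 mm hole at x = 56; on the plank a black lacquered box 44 (x) by 36 (y) mm centred at x = -28, from 10 to 42 mm above the origin: grip it across the 36 mm. Origin at the underside; 160 g. Two or three alike (None = absent); any fits any fork
- holder3: holder, lying flat, 127 mm long: 10 mm thick plank 60 mm wide (x = -55 to 0), then a bar 24 mm wide (x = 0 to 72) ending in a steel lug with a vertical 14 mm hole at x = 56; on the plank a black lacquered box 44 (x) by 36 (y) mm centred at x = -28, from 10 to 42 mm above the origin: grip it across the 36 mm. Origin at the underside; 160 g. Two or three alike (None = absent); any fits any fork
- holder1_eye (a point): centre of holder 1's lug hole at the lug's upper face (10 mm above the underside); axes as the holder's, +x pointing out of the lug's end
- holder2_eye (a point): centre of holder 2's lug hole at the lug's upper face (10 mm above the underside); axes as the holder's, +x pointing out of the lug's end
- holder3_eye (a point): centre of holder 3's lug hole at the lug's upper face (10 mm above the underside); axes as the holder's, +x pointing out of the lug's end
- rail: fixed loading rail of the drying frame: board 205 (x = -128 to 78) by 290 (y) mm, top face 16 mm above the bench, turned by up to 0.2 rad, origin on its underside; three steel forks (holes at x = 38) 90 mm apart along y, open towards -x (the robot). A holder lies on the board when in its fork. An upright plate 50 mm high stands at each end (y = 145 to 177 mm)
- fork1_top (a point): fork 1: top of its upper cheek (35 mm above the bench) on its hole axis; axes as the rail's. Hole 13 mm wide, through the 6 mm cheek and on through the 16 mm rail top below. Slot between: 13 mm high, 27 mm wide; mouth 18 mm before the hole axis, flares from 32 mm. The lug enters along +x; a web stops it with the holes within 2 mm. A seated pin has its flange on this face.
- fork2_top (a point): fork 2: top of its upper cheek (35 mm above the bench) on its hole axis; axes as the rail's. Hole 13 mm wide, through the 6 mm cheek and on through the 16 mm rail top below. Slot between: 13 mm high, 27 mm wide; mouth 18 mm before the hole axis, flares from 32 mm. The lug enters along +x; a web stops it with the holes within 2 mm. A seated pin has its flange on this face.
- fork3_top (a point): fork 3: top of its upper cheek (35 mm above the bench) on its hole axis; axes as the rail's. Hole 13 mm wide, through the 6 mm cheek and on through the 16 mm rail top below. Slot between: 13 mm high, 27 mm wide; mouth 18 mm before the hole axis, flares from 32 mm. The lug enters along +x; a web stops it with the holes within 2 mm. A seated pin has its flange on this face.
- jar: bystander: small amber glass jar with a lid, 56 mm across, 75 mm tall; origin at the centre of its underside
There are look-alikes about, which are no part of the job. Leave any yellow look-alike of the can alone.

How it is judged:
By the outcome, as a careful person would: the job done as asked, in the order asked, and still so for the second after the job is handed in, with the robot touching nothing.
Of holder1, holder2, holder3 only 2 to 3 are there at a start; the rules pass over those that are not, and their reading is None.
At some moment in a run one of holder1, holder2, holder3 may be knocked a few centimetres aside while the robot is not near it.
It also fails if it takes over 210 s, if anything falls off the work surface, if the arm or the gripper's body presses on something with over 40 N, if the wrist force passes 120 N, or if a joint passes its speed limit or range.

ROBOT

A 6-joint arm with a two-finger parallel gripper is mounted at the origin on the work surface. World frame = base frame: x ahead of the robot, y to its left, z up, the work surface at z = 0. Lengths are in m, angles in degrees, forces in N, time in s.
With the tool pointing down it reaches from about 0.4 to 0.825 m from the base axis. Payload 7 kg.
Tool frame: the origin (TCP) lies at the centre of the arm's flange, where the gripper is bolted on; the fingertips stand 178 mm ahead of it and the grasp point (between the pads) lies 159 mm ahead of it (tip_reach is the distance from the TCP to the fingertips, in m); z points along the fingers, y is the line along which they close (so a half turn about z gives the same grasp; the last joint's range is limited). The gripper opens to 88 mm and grips with 3 to 60 N. Pads are 19 mm wide; open, the fingers measure 130 mm over their backs; the gripper's body (78 mm by 193 mm) begins 47 mm behind the grasp point.
Start: joints at [80.105, 20.546, 0.682, 0, -70.136, -16.507], TCP at [0.3, 0.605, 0.405] pointing down, gripper open.
Joint ranges: [-176.03, 176.03], [-82.01, 121.73], [-58.28, 71.71], [-173.87, 95.51], [-174.79, -0.11], [-173.66, 173.66]. Speed limits (degrees/s): [136.94, 136.94, 172.46, 180, 180, 180].

INTERFACE

Orientations are given as [roll, pitch, yaw] about the fixed x, y, z axes, in that order (R = Rz(yaw) Ry(pitch) Rx(roll)).
In Python, from plant import * gives the robot as it stands.
- The arm moves only by the shell command python3 -m handwheel 'ROWS'. ROWS is JSON, a list of rows, each a list of 7 numbers: the opening, from -1 (shut) to 1 (fully open), then the shift along the tool's x, y, z as a fraction of full scale, then the turn, a rotation vector about the tool's x, y, z as a fraction of full scale. A call has 1 to 5 rows; each row shifts and turns the commanded pose from where the row before left it, along the tool's axes as they then stand; what a row does not reach is not made up. Full scale, the value 1, is 0.025 m for a shift and 6 degrees for a turn. A row lasts 1/8 s, in which the tool goes at most 62.5 mm and 10.7 degrees, less where a joint would pass 70% of its speed; a pose out of reach is approached as far as the arm can. A call with a number of a shift or a turn outside -1 to 1 is refused whole. A call with a gripper value outside its range is refused whole. The fingers move at their own pace and stop on an object; the grip force is fixed at half the most. Time passes only in rows, so rows that do not move let the fingers close. It gives the time, the measured TCP pose, the force, the opening and the grip force at its end, in the units of the state.
- get_obs(): the state, without advancing time (a new reading comes with each control period).
- snapshot(name): name is "scene" or "top"; returns a dict with "color" (400x640x3 uint8, red, green, blue), "fx", "fy", "cx", "cy" (pixels), "R" (3x3) and "t" (3): a world point X has camera coordinates R X + t. Camera axes: x right, y down, z forward; pixel columns grow to the right and rows downward; lengths in m; the calibration is good to about 2 mm. A picture is of the moment at which its call begins. There is no depth.
- close_job(): hands the job in; it is judged then, once.
The state is a dict: "clock": time; "joint_pos": joint angles; "qvel": joint speeds; "tau": joint torques, N m; "tool_pos": TCP position; "orientation": TCP orientation; "force": force on the tool from outside, world axes, zero at the start; "moment": the same for the moment, N m; "opening": finger opening in m; "gripper_force": force on a finger pad.
Only numpy, scipy, OpenCV 4.12 (cv2) and the standard library are available. Lean on these libraries where they do the work, as an engineer would, in place of code of your own. Each camera call takes 0.05 s, during which the arm holds its last target. There are 200 camera calls.

## Working session

There is one attempt and no reset: what is moved stays moved. The work goes in short steps, Python scripts to look and compute and a shell command to move; the robot and the scene stay as the last step left them, time stands still between calls to the robot, and variables do not carry over. Pictures are saved under pics/ and viewed, at most 14 in all, crops included, and the job is handed in when it is done.

```bash
ls; mkdir -p pics
python3 - <<'E'
from plant import *
import cv2,json
for n in("scene","top"):
    s=snapshot(n); cv2.imwrite(f"pics/{n}0.png",s["color"][:,:,::-1])
    print(n,s["fx"],s["fy"],s["cx"],s["cy"],s["R"],s["t"])
print(get_obs())
E
```

```text
pics
scene 383.29034757460164 383.29034757460164 321.8121822490008 199.9271655932952 [[ 0.48904051  0.87203153 -0.02000983]
 [ 0.54842456 -0.3252366  -0.77035814]
 [-0.67828451  0.36576246 -0.63729738]] [-0.19718843 -0.22836145  1.60179022]
top 450.3984754753217 450.3984754753217 327.67486152935777 204.59549696164302 [[-0.00663387 -0.99991937 -0.01082796]
 [-0.99350005  0.00782103 -0.11356268]
 [ 0.11363821  0.01000422 -0.99347183]] [-0.05065933  0.51096913  1.42497815]
{'clock': 0.1, 'joint_pos': array([ 8.01058275e+01,  2.05875606e+01,  6.39465240e-01, -1.54580132e-02,
       -7.01367634e+01, -1.65059623e+01]), 'qvel': array([ 0.01846156, -0.10958494,  0.07839514,  0.16916733, -0.03060726,
       -0.01301654]), 'tau': array([-4.85437267e-04, -5.84162521e+01,  2.93749702e+01,  7.01543793e+00,
        1.02054168e-02, -3.67628547e-05]), 'tool_pos': array([0.30007353, 0.60444558, 0.40382412]), 'orientation': array([ 1.79914509e+02, -1.01780928e-02, -2.64053902e+01]), 'force': array([ 0.01943064,  0.42062689, -0.04992224]), 'moment': array([-0.05947572, -0.00133111, -0.00991892]), 'gripper_force': 0.0, 'opening': 0.08729493519674698}
```

View pics/scene0.png

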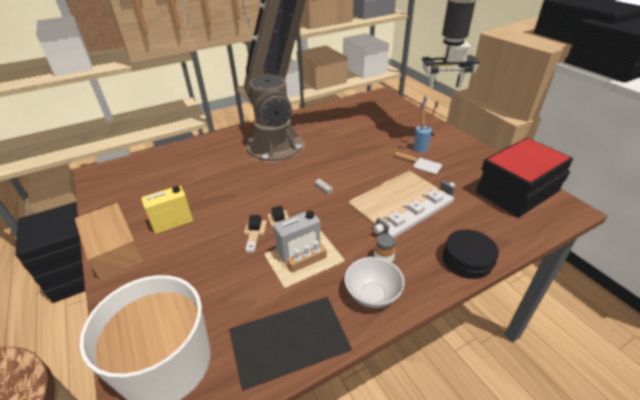

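View pics/top0.png

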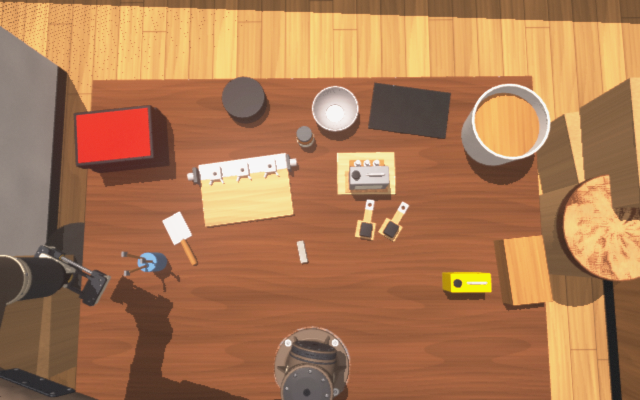

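The scene view (camera on the far side, looking back at the robot) shows the stand and grey can at (300,240), the rail with three forks at (415,210), the jar at (385,247), two holders at (253,232) and (280,218), and a yellow look-alike can at (167,210). In the top view the grey can is at (369,177), with pins at (357/367/377,163). The holders are at (367,222) and (395,222), the forks at (215/243/270,172), the jar at (305,135), and the yellow can at (468,283). The other look-alikes are a spatula at (178,228) and a grey block at (302,252). I choose the grey can, which stands on cork beside the pins, and the two planks with black boxes and lugs. Next I'll take one close crop of each view.

Run:
```python
import cv2,numpy as np
t=cv2.imread("pics/top0.png");s=cv2.imread("pics/scene0.png")
a=cv2.resize(t[140:250,320:425],None,fx=5,fy=5,interpolation=cv2.INTER_CUBIC)   # 525x550
cv2.imwrite("pics/c1.png",a)
cv2.imwrite("pics/c2.png",cv2.resize(t[145:235,185:305],None,fx=6,fy=6,interpolation=cv2.INTER_CUBIC))
cv2.imwrite("pics/c3.png",cv2.resize(s[170:290,230:350],None,fx=5,fy=5,interpolation=cv2.INTER_CUBIC))
```

```text
(no output)
```

View pics/c1.png

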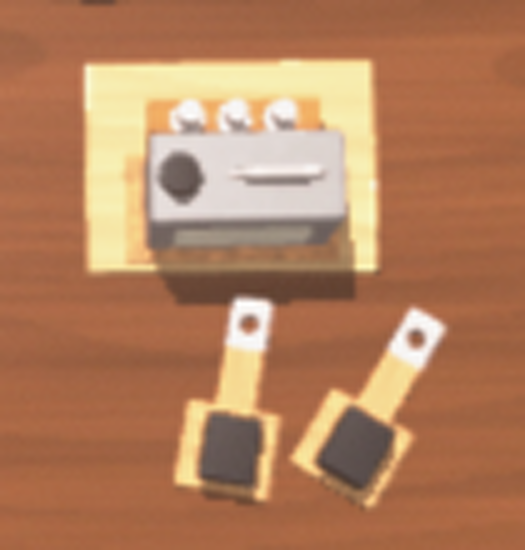

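View pics/c2.png

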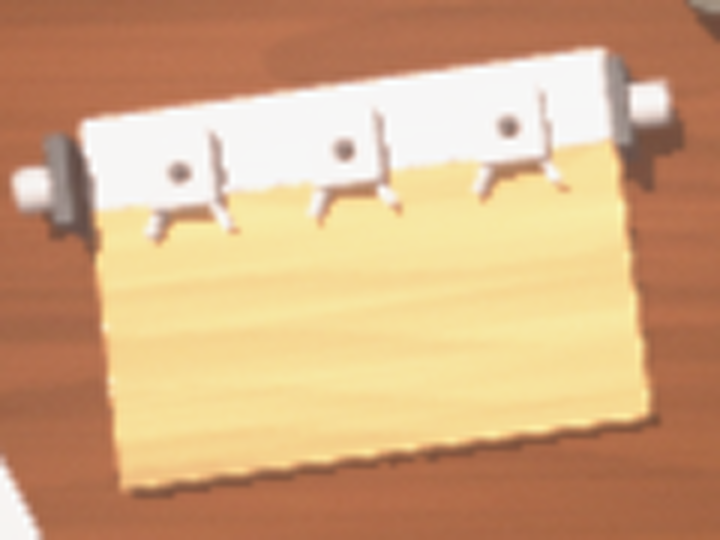

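View pics/c3.png

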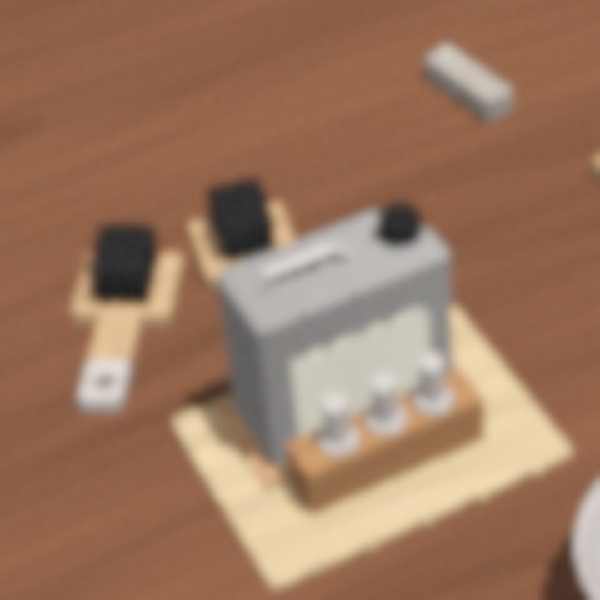

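The crops confirm the choice: the grey can, with cap at c1 (180,175), and three pins at (187/235/283,115) behind it. There are exactly two holders, with lug holes at c1 (249,323) and (416,338). The fork holes are at c2 (180,173), (344,150) and (508,126). Next I fit poses from these pixels in both views.

```bash
cat > h.py <<'E'
import numpy as np
from plant import *
from scipy.optimize import least_squares
_S={n:snapshot(n) for n in("scene","top")}
def proj(n,P):
    s=_S[n]; c=np.atleast_2d(P)@np.array(s["R"]).T+s["t"]
    return np.c_[s["fx"]*c[:,0]/c[:,2]+s["cx"],s["fy"]*c[:,1]/c[:,2]+s["cy"]]
def ray(n,uv,z):
    s=_S[n];R=np.array(s["R"]);o=-R.T@s["t"];d=R.T@np.array([(uv[0]-s["cx"])/s["fx"],(uv[1]-s["cy"])/s["fy"],1])
    return o+d*(z-o[2])/d[2]
def crop(pts,o,k): return (np.array(pts,float)+.5)/k-.5+np.array(o)
def place(p,M):
    c,s=np.cos(p[2]),np.sin(p[2]);M=np.array(M,float)
    return np.c_[p[0]+c*M[:,0]-s*M[:,1],p[1]+s*M[:,0]+c*M[:,1],M[:,2]+(p[3] if len(p)>3 else 0)]
def fit(obs,x0,free_z=False):
    x0=list(x0)+([0] if free_z else [])
    f=lambda p:np.concatenate([(proj(n,place(p,M))-uv).ravel() for n,M,uv in obs])
    r=least_squares(f,x0,loss="soft_l1",f_scale=.7); return r.x,f(r.x)
E
cat > m1.py <<'E'
from h import *
mm=lambda a:np.array(a,float)/1000
C1=lambda p:crop(p,(320,140),5);C2=lambda p:crop(p,(185,145),6);C3=lambda p:crop(p,(230,170),5)
st=mm([[70,95,6],[70,-95,6],[-70,-95,6],[-70,95,6]])
ts=("top",st,C1([(84,63),(373,60),(379,270),(88,270)]))
ss=("scene",st,C3([(573,452),(272,590),(172,422),(455,305)]))
H=mm([[56,0,10],[0,30,10],[0,-30,10],[-55,-30,10],[-55,30,10],[-6,18,42],[-6,-18,42],[-50,-18,42],[-50,18,42]])
tA=("top",H,C1([(249,323),(188,400),(283,414),(270,500),(176,486),(207,411),(263,415),(256,486),(200,482)]))
tB=("top",H,C1([(416,338),(333,389),(414,434),(371,506),(292,460),(352,405),(397,434),(362,489),(318,460)]))
sB=("scene",H[[0,2,1]],C3([(105,381),(72,315),(165,318)]))
rl=mm([[38,90,35],[38,0,35],[38,-90,35],[78,145,16],[78,-145,16],[-128,-145,16],[-128,145,16]])
tr=("top",rl,C2([(180,173),(344,150),(508,126),(80,122),(605,47),(652,418),(122,492)]))
cn=mm([[28,60,112],[28,-60,112],[-28,-60,112],[-28,60,112]])
tc=("top",cn,C1([(150,131),(342,132),(347,218),(149,220)]))
sc=("scene",cn,C3([(452,250),(262,335),(220,270),(375,207)]))
for nm,o,x0,fz in [("stand T",[ts],(.6,-.1,0),0),("stand TS",[ts,ss],(.6,-.1,0),1),("can T",[tc],(.6,-.1,0),0),("can TS",[tc,sc],(.6,-.1,0),1),
  ("hA",[tA],(.4,-.1,0),1),("hB T",[tB],(.4,-.2,-.5),0),("hB TS",[tB,sB],(.4,-.2,-.5),1),("rail T",[tr],(.5,.3,.1),0)]:
    p,r=fit(o,x0,fz); print(nm,np.round(p,4),"res",np.round(r,1))
p,_=fit([tr],(.5,.3,.1)); print("rail in scene",np.round(proj("scene",place(p,rl)),1)); print("forks",place(p,rl[:3]).round(4))
p,_=fit([tA],(.4,-.1,0)); print("hA in scene",np.round(proj("scene",place(p,H)),1))
print("jar",ray("top",(305,131),.075))
E
python3 m1.py
```

```text
stand T [ 6.184e-01 -1.807e-01  2.000e-04] res [ 0.4 -0.1 -0.1  0.  -0.3 -0.2  0.   0.3]
stand TS [ 6.185e-01 -1.810e-01  1.300e-03 -6.000e-04] res [ 0.5 -0.  -0.1 -0.  -0.2 -0.2  0.1  0.3  0.1  0.2  0.2 -0.3 -0.  -0.2
 -0.1  0.2]
can T [ 0.5925 -0.1824 -0.0038] res [-0.3 -0.1  0.5 -0.5 -0.2  0.4  0.1  0.1]
can TS [ 0.5908 -0.1816  0.0122  0.0088] res [-0.6  0.2  0.4 -0.8  0.1  0.1  0.1  0.5  0.7  0.9 -0.6 -0.2 -0.9  0.4
  6.4 -1.8]
hA [ 0.4556 -0.1784 -0.1523  0.0251] res [-0.5 -0.3  0.   0.2 -0.3  0.1 -0.  -0.   0.1  0.1  0.3 -0.4  0.6  0.5
  0.1  0.3 -0.2 -0.6]
hB T [ 0.4543 -0.2702 -0.5484] res [ 0.1  0.1  0.1 -0.2 -0.1  0.3 -0.1  0.5 -0.3  0.1 -0.2 -0.7  0.6 -0.7
  0.6  0.2 -0.4  0.2]
hB TS [ 0.4542 -0.2706 -0.5504 -0.0013] res [ 0.2  0.1  0.1 -0.2 -0.1  0.4 -0.   0.5 -0.2  0.1 -0.2 -0.7  0.6 -0.6
  0.7  0.2 -0.4  0.2 -0.2  0.2  0.2  0.1  0.7 -0.3]
rail T [0.5893 0.2184 0.1336] res [-0.1 -0.1  0.  -0.1  0.1  0.   0.2 -0.  -0.3  0.2  0.1 -0.1 -0.   0.1]
rail in scene [[434.5 194. ]
 [416.  204.8]
 [396.1 216.4]
 [453.8 197.9]
 [392.1 235.6]
 [348.1 201.3]
 [408.4 170.2]]
forks [[0.615  0.3127 0.035 ]
 [0.6269 0.2235 0.035 ]
 [0.6389 0.1343 0.035 ]]
hA in scene [[285.6 234.5]
 [289.7 220.6]
 [271.5 225.4]
 [267.2 214.6]
 [284.8 210.1]
 [284.7 212.9]
 [273.7 215.7]
 [270.1 207.2]
 [280.9 204.5]]
jar [0.7418669  0.01584856 0.075     ]
```

```bash
python3 - <<'E'
from h import *
def tri(a,b):
    f=lambda X:np.r_[(proj("top",X)-a).ravel(),(proj("scene",X)-b).ravel()]
    r=least_squares(f,[.5,-.4,.1]);return r.x.round(3),r.fun.round(1)
print("pot rim c",tri((510,121),(145,318)),"yellow cap",tri((457,283),(175,189)),"block",tri((302,252),(324,186)))
print(ray("top",(505,155),.0),ray("top",(465,130),.15))
p=place((.5905,-.181,.0013),[[0,0,.126]]);print(p)
# seats from stand
for z in(.04,):print(place((.6185,-.181,.0013),[[.024,y,z] for y in(-.03,0,.03)]).round(4))
E
python3 -m handwheel '[[1,0,0,0,0,0,0]]'
```

```text
pot rim c (array([ 0.739, -0.595,  0.172]), array([-0.7, -0.1, -0.5, -0. ])) yellow cap (array([ 0.264, -0.438,  0.12 ]), array([0.6, 0.1, 0.6, 0. ])) block (array([0.36 , 0.031, 0.011]), array([-0.4, -0.2, -0.5,  0.1]))
[ 0.67496842 -0.64387527  0.        ] [ 0.71901538 -0.46960679  0.15      ]
[[ 0.5905 -0.181   0.126 ]]
[[ 0.6425 -0.211   0.04  ]
 [ 0.6425 -0.181   0.04  ]
 [ 0.6425 -0.151   0.04  ]]
clock: 0.42
tool_pos: [0.3001, 0.6046, 0.4046]
orientation: [180.0, -0.0, -26.4]
force: [-0.4, -0.9, 0.5]
opening: 0.0876
gripper_force: 0.0
```

```bash
cat > d.py <<'E'
import sys,numpy as np
from plant import *
from scipy.spatial.transform import Rotation as Ro
o=get_obs();a=[float(v) for v in sys.argv[1:]]   # grasp point x y z, yaw
R=Ro.from_euler("xyz",o["orientation"],degrees=True).as_matrix()
Rt=Ro.from_euler("xyz",[180,0,a[3]],degrees=True).as_matrix()
g=np.array(o["tool_pos"])+R@[0,0,.159]
print("grasp",g.round(4),"rpy",o["orientation"].round(2),"F",o["force"].round(1),"open",round(o["opening"],4),"t",o["clock"])
print("shift units cur axes",(R.T@(np.array(a[:3])-g)/.025).round(3),"| after turn",(Rt.T@(np.array(a[:3])-g)/.025).round(3),"| turn",(Ro.from_matrix(R.T@Rt).as_rotvec(degrees=True)/6).round(3),"j6",o["joint_pos"][[0,5]].round(1))
E
python3 -m handwheel '[[1,0,0,0,0,0,1],[1,0,0,0,0,0,1],[1,0,0,0,0,0,1],[1,0,0,0,0,0,1],[1,0,0,0,0,0,1]]'
python3 -m handwheel '[[1,0,0,0,0,0,1],[1,0,0,0,0,0,1],[1,0,0,0,0,0,1],[1,0,0,0,0,0,1],[1,0,0,0,0,0,1]]'
python3 -m handwheel '[[1,0,0,0,0,0,0.6],[1,1,-0.37,0,0,0,0],[1,1,-0.37,0,0,0,0],[1,1,-0.37,0,0,0,0],[1,1,-0.37,0,0,0,0]]' >/dev/null
python3 -m handwheel '[[1,1,-0.37,0,0,0,0],[1,1,-0.37,0,0,0,0],[1,1,-0.37,0,0,0,0],[1,1,-0.37,0,0,0,0],[1,1,-0.37,0,0,0,0]]'
python3 d.py .5905 -.181 .2 -89.9
```

```text
clock: 1.05
tool_pos: [0.3002, 0.6045, 0.4047]
orientation: [-180.0, 0.0, -56.6]
force: [0.7, 0.2, -0.5]
opening: 0.0879
gripper_force: 0.0
clock: 1.68
tool_pos: [0.3001, 0.6045, 0.4047]
orientation: [180.0, 0.0, -86.6]
force: [-0.6, 0.3, -0.8]
opening: 0.0874
gripper_force: 0.0
clock: 2.92
tool_pos: [0.384, 0.3779, 0.4047]
orientation: [-180.0, 0.0, -90.0]
force: [0.2, -0.4, 0.9]
opening: 0.088
gripper_force: 0.0
grasp [0.384  0.3779 0.2457] rpy [-1.7999e+02  1.0000e-02 -9.0010e+01] F [ 0.2 -0.4  0.9] open 0.088 t 2.925
shift units cur axes [22.355 -8.262  1.827] | after turn [22.37  -8.221  1.829] | turn [-0.001  0.001 -0.018] j6 [ 65.4 -65.4]
```

```bash
python3 -m handwheel '[[1,1,-0.37,0,0,0,0],[1,1,-0.37,0,0,0,0],[1,1,-0.37,0,0,0,0],[1,1,-0.37,0,0,0,0],[1,1,-0.37,0,0,0,0]]'>/dev/null
python3 -m handwheel '[[1,1,-0.37,0,0,0,0],[1,1,-0.37,0,0,0,0],[1,1,-0.37,0,0,0,0],[1,1,-0.37,0,0,0,0],[1,1,-0.37,0,0,0,0]]'>/dev/null
python3 -m handwheel '[[1,1,-0.37,0,0,0,0],[1,1,-0.37,0,0,0,0],[1,1,-0.37,0,0,0,0],[1,1,-0.37,0,0,0,0],[1,1,-0.37,0,0,0,0]]'>/dev/null
python3 -m handwheel '[[1,1,-0.37,0,0,0,0],[1,1,-0.37,0,0,0,0],[1,1,-0.37,0,0,0,0],[1,1,-0.37,0,0,0,0],[1,1,-0.37,0,0,0,0]]'>/dev/null
python3 -m handwheel '[[1,1,-0.37,0,0,0,0],[1,1,-0.37,0,0,0,0],[1,0.36,-0.1,0.8,0,0,0],[1,0,0,1,0,0,0],[1,0,0,0,0,0,0]]'
python3 d.py .5905 -.181 .104 -89.9
```

```text
clock: 6.05
tool_pos: [0.5883, -0.1803, 0.3577]
orientation: [179.8, 0.0, -90.1]
force: [0.7, 0.1, 1.0]
opening: 0.0878
gripper_force: 0.0
grasp [ 0.5876 -0.1802  0.1987] rpy [ 1.7976e+02  2.0000e-02 -9.0050e+01] F [0.7 0.1 1. ] open 0.0878 t 6.05
shift units cur axes [ 0.033 -0.131  3.788] | after turn [ 0.032 -0.115  3.789] | turn [ 0.04   0.004 -0.026] j6 [ 1.1 -1.2]
```

Run:
```python
from plant import *
import cv2,numpy as np
s=snapshot("scene")["color"][:,:,::-1][130:290,220:380];t=snapshot("top")["color"][:,:,::-1][130:250,310:430]
a=cv2.resize(s,(450,450),interpolation=2);b=cv2.resize(t,(345,345),interpolation=2)
c=np.zeros((450,795,3),np.uint8);c[:,:450]=a;c[:345,450:]=b;cv2.imwrite("pics/d1.png",c)
```

```text
(no output)
```

View pics/d1.png

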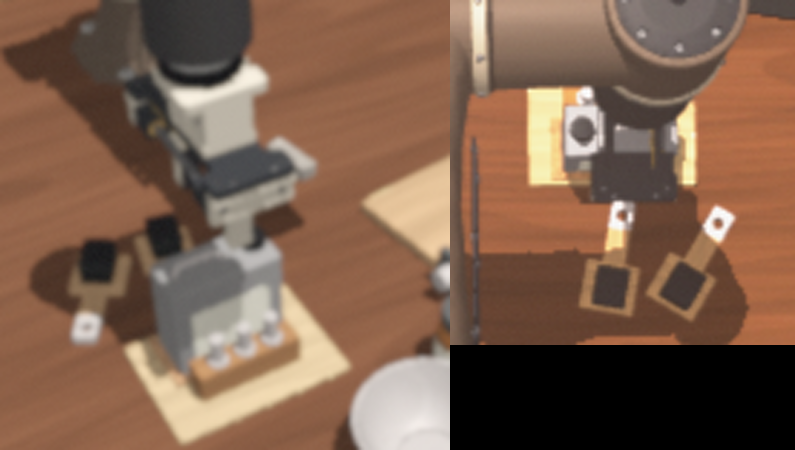

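The picture shows the open gripper centred over the grey can (scene crop (215,290)), with its fingers in line with the can's two long faces. The pins are clear in front and the cap is to the right. I'll descend and grip.

```bash
python3 -m handwheel '[[1,0.03,-0.1,0.8,0,0,0],[1,0,0,1,0,0,0],[1,0,0,1,0,0,0],[1,0,0,0.95,0,0,0],[1,0,0,0,0,0,0]]'
python3 -m handwheel '[[0,0,0,0,0,0,0],[-1,0,0,0,0,0,0],[-1,0,0,0,0,0,0],[-1,0,0,0,0,0,0],[-1,0,0,0,0,0,0]]'
python3 d.py .5905 -.181 .104 -89.9
```

```text
clock: 6.78
tool_pos: [0.5917, -0.1801, 0.2656]
orientation: [179.9, -0.0, -90.0]
force: [-0.5, 0.1, 0.3]
opening: 0.0878
gripper_force: 0.0
clock: 7.4
tool_pos: [0.5914, -0.1802, 0.2664]
orientation: [180.0, -0.0, -90.0]
force: [-4.1, 0.6, 5.6]
opening: 0.0562
gripper_force: 29.9
grasp [ 0.5913 -0.1803  0.1074] rpy [179.95  -0.   -90.  ] F [-4.1  0.6  5.6] open 0.0562 t 7.4
shift units cur axes [0.03  0.032 0.137] | after turn [0.03  0.032 0.137] | turn [ 0.008 -0.001 -0.017] j6 [ 1.1 -1.1]
```

```bash
python3 -m handwheel '[[-1,0,0,-0.4,0,0,0],[-1,0,0,-0.7,0,0,0],[-1,0,0,-0.7,0,0,0],[-1,0,0,-0.7,0,0,0],[-1,0,0,-0.7,0,0,0]]'
python3 -m handwheel '[[-1,0.4,0.2,0,0,0,0],[-1,0.8,0.4,0,0,0,0],[-1,0.8,0.4,0,0,0,0],[-1,0.8,0.4,0,0,0,0],[-1,0.8,0.4,0,0,0,0]]' >/dev/null
python3 -m handwheel '[[-1,0.8,0.4,0,0,0,0],[-1,0.8,0.4,0,0,0,0],[-1,0.8,0.4,0,0,0,0],[-1,0.8,0.4,0,0,0,0],[-1,0.8,0.4,0,0,0,0]]' >/dev/null
python3 -m handwheel '[[-1,0.8,0.4,0,0,0,0],[-1,0.8,0.4,0,0,0,0],[-1,0.8,0.4,0,0,0,0],[-1,0.4,0.2,0,0,0,0],[-1,0,0,0,0,0,0]]'
python3 -m handwheel '[[-1,0,0,0.7,0,0,0],[-1,0,0,0.7,0,0,0],[-1,0,0,0.7,0,0,0],[-1,0,0,0.7,0,0,0],[-1,0,0,0.4,0,0,0]]'
python3 -m handwheel '[[-1,0,0,0.2,0,0,0],[-1,0,0,0,0,0,0]]'
python3 d.py .47 -.44 .0974 -89.9
```

```text
clock: 8.02
tool_pos: [0.5918, -0.1802, 0.3475]
orientation: [-180.0, 0.0, -90.0]
force: [-0.0, 0.2, -5.7]
opening: 0.0563
gripper_force: 29.8
clock: 9.9
tool_pos: [0.4614, -0.441, 0.3457]
orientation: [180.0, 0.0, -90.1]
force: [0.7, -0.0, -6.7]
opening: 0.0561
gripper_force: 29.8
clock: 10.52
tool_pos: [0.4617, -0.4399, 0.2641]
orientation: [179.9, 0.1, -90.0]
force: [-0.8, 0.2, -5.2]
opening: 0.0563
gripper_force: 29.8
clock: 10.78
tool_pos: [0.4619, -0.4403, 0.2608]
orientation: [180.0, -0.0, -90.0]
force: [-0.5, -0.1, -5.9]
opening: 0.0561
gripper_force: 29.8
grasp [ 0.4619 -0.4403  0.1018] rpy [179.99  -0.   -90.  ] F [-0.5 -0.1 -5.9] open 0.0561 t 10.775
shift units cur axes [-0.011 -0.324  0.176] | after turn [-0.011 -0.324  0.176] | turn [ 0.002 -0.    -0.016] j6 [-26.1  26.1]
```

```bash
python3 -m handwheel '[[-1,0,0,0.1,0,0,0],[-1,0,0,0,0,0,0]]' | grep -E "pos|force:"
python3 -m handwheel '[[-1,0,0,0.06,0,0,0],[-1,0,0,0,0,0,0]]'| grep -E "pos|force:"
python3 -m handwheel '[[-1,0,0,0.04,0,0,0],[-1,0,0,0,0,0,0]]'| grep -E "pos|force:"
```

```text
tool_pos: [0.4619, -0.4402, 0.2587]
force: [-0.4, -0.2, -5.8]
gripper_force: 29.8
tool_pos: [0.4618, -0.4402, 0.2569]
force: [-0.6, 0.4, -6.0]
gripper_force: 29.8
tool_pos: [0.4619, -0.4403, 0.2564]
force: [-0.8, 2.0, -1.0]
gripper_force: 29.9
```

```bash
python3 -m handwheel '[[0.3,0,0,0,0,0,0],[1,0,0,0,0,0,0],[1,0,0,0,0,0,0],[1,0,0,-0.5,0,0,0],[1,0,0,-1,0,0,0]]'
python3 -m handwheel '[[1,0,0,-1,0,0,0],[1,0,0,-1,0,0,0],[1,0,0,-1,0,0,0],[1,0,0,-1,0,0,0],[1,-1,0,-0.6,0,0,-1]]'
python3 -m handwheel '[[1,-1,0,0,0,0,-1],[1,-1,0,0,0,0,-1],[1,-1,0,0,0,0,-1],[1,-1,0,0,0,0,-1],[1,-1,0,0,0,0,-1]]' >/dev/null
python3 -m handwheel '[[1,-1,0.4,0,0,0,-1],[1,-1,0.4,0,0,0,-1],[1,-0.8,0.6,0,0,0,-1],[1,-0.8,0.6,0,0,0,-1],[1,-0.8,0.6,0,0,0,-1]]' >/dev/null
python3 -m handwheel '[[1,-0.5,-1,0,0,0,-1],[1,0,-1,0,0,0,-1],[1,0,-1,0,0,0,-0.5],[1,0,0,0,0,0,0]]'
python3 d.py .45 -.05 .25 -8.7
python3 - <<'E'
from plant import *
import cv2,numpy as np
cv2.imwrite("pics/top1.png",snapshot("top")["color"][:,:,::-1]);cv2.imwrite("pics/scene1.png",snapshot("scene")["color"][:,:,::-1])
t=cv2.imread("pics/top1.png")[150:250,330:460];cv2.imwrite("pics/e1.png",cv2.resize(t,None,fx=6,fy=6,interpolation=2))
E
```

```text
clock: 12.15
tool_pos: [0.4618, -0.4401, 0.2937]
orientation: [179.9, 0.0, -90.0]
force: [0.0, 0.6, -0.5]
opening: 0.0869
gripper_force: 0.0
clock: 12.78
tool_pos: [0.4619, -0.4159, 0.4107]
orientation: [-179.9, -0.1, -84.0]
force: [0.2, 0.4, -0.5]
opening: 0.0872
gripper_force: 0.0
clock: 14.52
tool_pos: [0.3137, -0.1955, 0.4096]
orientation: [-180.0, -0.2, -8.8]
force: [0.7, -0.3, -0.5]
opening: 0.0877
gripper_force: 0.0
grasp [ 0.3142 -0.1955  0.2506] rpy [-1.7999e+02 -1.5000e-01 -8.8400e+00] F [ 0.7 -0.3 -0.5] open 0.0877 t 14.525
shift units cur axes [ 4.474 -6.586  0.038] | after turn [ 4.491 -6.575  0.024] | turn [-0.002 -0.025 -0.024] j6 [-0.7 81.8]
```

View pics/e1.png

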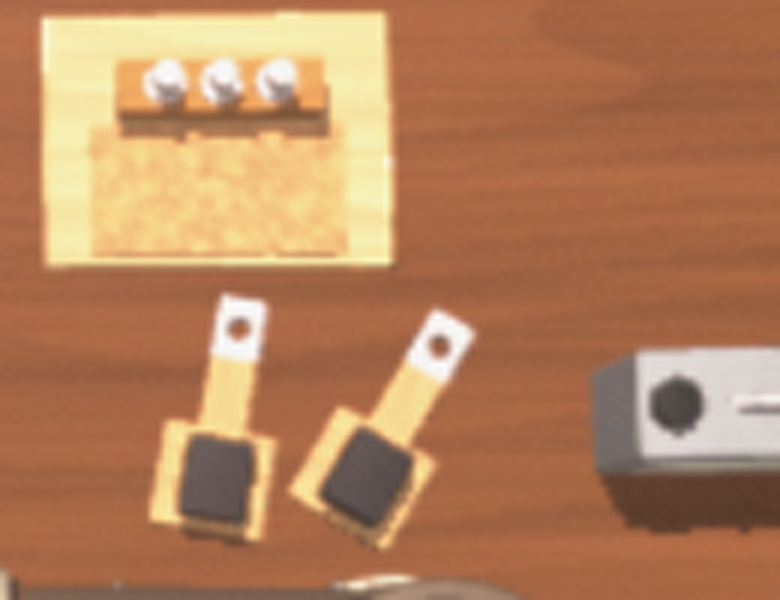

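The crop shows the can on the bench on the right, the mat empty at (90–350,128–253) and all pins upright at (165/222/278,80). Both holders are where they were, with lug holes at (239,327) and (440,346).

```bash
cat > m2.py <<'E'
from h import *
mm=lambda a:np.array(a,float)/1000
C=lambda p:crop(p,(330,150),6)
H=mm([[56,0,10],[0,30,10],[0,-30,10],[-55,-30,10],[-55,30,10],[-6,18,42],[-6,-18,42],[-50,-18,42],[-50,18,42]])
for nm,px,x0 in(("A",[(239,327),(168,418),(277,437),(260,542),(150,522),(190,433),(254,438),(244,524),(180,517)],(.45,-.18,-.15)),
 ("B",[(440,346),(337,406),(437,460),(382,548),(290,490),(364,427),(413,460),(372,527),(322,492)],(.45,-.27,-.55))):
    p,r=fit([("top",H,C(px))],x0); print(nm,p.round(4),"yawdeg",np.degrees(p[2]).round(2),"box",place(p,[[-.028,0,.03]]).round(4),"eye",place(p,H[:1]).round(4),abs(r).max().round(2))
M=mm([[36,70,10],[-36,70,10],[-36,-70,10]]);p,r=fit([("top",M,C([(92,128),(90,253),(347,252)]))],(.59,-.18,0));print("mat",p.round(4),r.round(1))
S=mm([[70,95,6],[70,-95,6],[-70,-95,6],[-70,95,6]]);p,r=fit([("top",S,C([(42,17),(386,11),(393,267),(44,268)]))],(.59,-.18,0));print("stand",p.round(4),r.round(1))
B=mm([[38,56,40],[38,-56,40],[10,-56,40],[10,56,40]]);p,r=fit([("top",B,C([(117,61),(325,58),(329,107),(118,111)]))],(.59,-.18,0));print("block",p.round(4),r.round(1))
for uv in C([(165,74),(222,74),(279,73)]):print("knobtop?",ray("top",uv,.072).round(4))
print("proj knob tops c",(proj("top",place((.6185,-.181,.0013),[[.024,y,.072] for y in(.03,0,-.03)])) -[330,150]+.5)*6-.5)
E
python3 m2.py; python3 d.py .4284 -.1743 .03 -8.7
```

```text
A [ 0.4573 -0.1801 -0.1711] yawdeg -9.81 box [[ 0.4297 -0.1753  0.03  ]] eye [[ 0.5125 -0.1896  0.01  ]] 0.71
B [ 0.4544 -0.2698 -0.5598] yawdeg -32.08 box [[ 0.4306 -0.2549  0.03  ]] eye [[ 0.5018 -0.2995  0.01  ]] 0.99
mat [ 0.5897 -0.1806 -0.0015] [-0.3 -0.5  0.2  0.3  0.1  0.2]
stand [ 0.6174 -0.1801  0.0014] [ 0.   0.  -0.   0.4 -0.1 -0.4  0.1 -0. ]
block [ 0.6177 -0.1815  0.0095] [ 0.1 -0.1  0.1 -0.2 -0.3  0.2  0.1  0.1]
knobtop? [ 0.6408 -0.1487  0.072 ]
knobtop? [ 0.6405 -0.1788  0.072 ]
knobtop? [ 0.6408 -0.2088  0.072 ]
proj knob tops c [[169.20033328  70.87423727]
 [226.13910626  70.30187526]
 [283.10152009  69.72927561]]
grasp [ 0.3137 -0.1967  0.2498] rpy [ 1.80e+02 -4.00e-02 -9.04e+00] F [0.  0.8 0.2] open 0.0874 t 14.725
shift units cur axes [ 4.383 -1.606  8.794] | after turn [ 4.398 -1.58   8.791] | turn [ 0.    -0.006 -0.057] j6 [-0.9 81.8]
```

```bash
python3 -m handwheel '[[0.15,0.94,-0.32,0.6,0,0,0.05],[0.15,0.94,-0.32,0.6,0,0,0],[0.15,0.94,-0.32,0.6,0,0,0],[0.15,0.94,-0.32,0.6,0,0,0],[0.15,0.94,-0.32,0.6,0,0,0]]'
python3 -m handwheel '[[0.15,0,0,1,0,0,0],[0.15,0,0,1,0,0,0],[0.15,0,0,1,0,0,0],[0.15,0,0,1,0,0,0],[0.15,0,0,0.5,0,0,0]]'
python3 -m handwheel '[[0.15,0,0,0,0,0,0],[0.15,0,0,0,0,0,0]]' >/dev/null
python3 d.py .4355 -.176 .032 -9.3
```

```text
clock: 15.35
tool_pos: [0.4369, -0.1764, 0.3328]
orientation: [180.0, 0.0, -9.4]
force: [0.1, -0.1, -0.1]
opening: 0.0509
gripper_force: 0.0
clock: 15.98
tool_pos: [0.4357, -0.1764, 0.2196]
orientation: [180.0, 0.1, -9.4]
force: [0.9, 1.4, 0.5]
opening: 0.0505
gripper_force: 0.0
grasp [ 0.4367 -0.1759  0.0626] rpy [ 1.8e+02 -6.0e-02 -9.3e+00] F [ 0.1 -0.3 -0. ] open 0.05 t 16.225
shift units cur axes [-0.048  0.01   1.224] | after turn [-0.047  0.01   1.225] | turn [ 0.    -0.01  -0.001] j6 [ 2.1 78.6]
```

```bash
python3 -m handwheel '[[0.15,0,0,0.7,0,0,0],[0.15,0,0,0.5,0,0,0],[0.15,0,0,0,0,0,0],[-1,0,0,0,0,0,0],[-1,0,0,0,0,0,0]]'
python3 -m handwheel '[[-1,0,0,0,0,0,0],[-1,0,0,0,0,0,0],[-1,0,0,-0.5,0,0,0],[-1,0,0,-1,0,0,0],[-1,0,0,-1,0,0,0]]'
python3 -m handwheel '[[-1,0,0,-1,0,0,0],[-1,0,0,-1,0,0,0],[-1,0,0,0,0,0,-0.7],[-1,0,0,0,0,0,-0.7],[-1,0,0,0,0,0,-0.7]]'
python3 -m handwheel '[[-1,0,0,0,0,0,-0.7],[-1,0,-0.5,0,0,0,0],[-1,0,-1,0,0,0,0],[-1,0,-1,0,0,0,0],[-1,0,-1,0,0,0,0]]' >/dev/null
python3 -m handwheel '[[-1,0.5,-1,0,0,0,0],[-1,0.5,-1,0,0,0,0],[-1,0.5,-1,0,0,0,0],[-1,0.5,-1,0,0,0,0],[-1,0.5,-1,0,0,0,0]]'
python3 d.py .5021 .1159 .055 7.65
```

```text
clock: 16.85
tool_pos: [0.4363, -0.1758, 0.1914]
orientation: [-180.0, -0.1, -9.3]
force: [0.9, -0.2, 0.7]
opening: 0.0359
gripper_force: 29.2
clock: 17.48
tool_pos: [0.4358, -0.1757, 0.2545]
orientation: [180.0, 0.0, -9.3]
force: [0.9, -0.0, -2.4]
opening: 0.036
gripper_force: 29.8
clock: 18.1
tool_pos: [0.4357, -0.1757, 0.304]
orientation: [-180.0, -0.0, 3.4]
force: [0.3, -0.0, -2.0]
opening: 0.0356
gripper_force: 29.8
clock: 19.35
tool_pos: [0.47, 0.0445, 0.3038]
orientation: [-180.0, -0.0, 7.4]
force: [0.5, -0.6, -0.8]
opening: 0.0358
gripper_force: 29.8
grasp [0.47   0.0445 0.1448] rpy [-179.99   -0.      7.41] F [ 0.5 -0.6 -0.8] open 0.0358 t 19.35
shift units cur axes [ 1.641 -2.666  3.591] | after turn [ 1.653 -2.66   3.59 ] | turn [-0.002 -0.001 -0.04 ] j6 [29.4 68. ]
```

```bash
python3 -m handwheel '[[-1,0.55,-0.9,0.6,0,0,-0.04],[-1,0.55,-0.9,0.6,0,0,0],[-1,0.55,-0.86,0.6,0,0,0],[-1,0,0,0.6,0,0,0],[-1,0,0,0,0,0,0]]'
python3 -m handwheel '[[-1,0,0,0,0,0,0],[-1,0,0,0,0,0,0]]' >/dev/null
python3 d.py .5021 .1159 .0495 7.65
python3 - <<'E'
from plant import *
import cv2,numpy as np
s=snapshot("scene")["color"][:,:,::-1][170:250,340:460];t=snapshot("top")["color"][:,:,::-1][150:230,215:315]
c=np.zeros((590,750,3),np.uint8);c[:270,:405]=cv2.resize(s,(405,270),interpolation=2);
c[270:,350:]=cv2.resize(t,(400,320),interpolation=2);cv2.imwrite("pics/f1.png",c)
E
```

```text
clock: 19.98
tool_pos: [0.5013, 0.1144, 0.2424]
orientation: [179.9, 0.2, 7.7]
force: [0.1, -0.8, -0.6]
opening: 0.0357
gripper_force: 29.8
grasp [0.5025 0.1143 0.0852] rpy [-1.7997e+02 -6.0000e-02  7.7000e+00] F [ 1.1  1.  -1.4] open 0.036 t 20.225
shift units cur axes [-0.009 -0.065  1.428] | after turn [-0.008 -0.066  1.428] | turn [-0.005 -0.011  0.008] j6 [34.7 63. ]
```

View pics/f1.png

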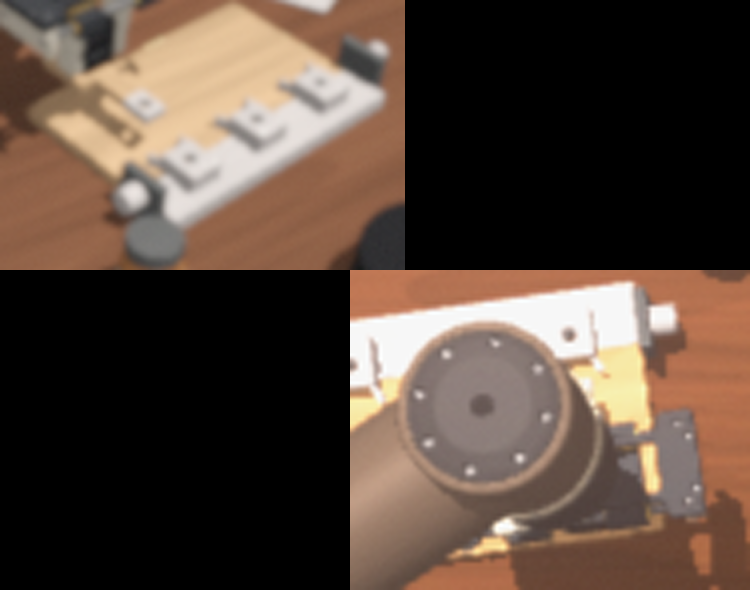

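In the scene crop the held lug's eye is at (146,102) and the fork holes are at (191,158), (257,119) and (321,82). In the top view the wrist hides the lug. I compare the eye and the fork from the scene view.

```bash
cat > m3.py <<'E'
from h import *
k=3.375
C=lambda p:crop(p,(340,170),k)
e=ray("scene",C([(146,102)])[0],.0632);f=np.array([ray("scene",q,.035) for q in C([(191,158),(257,119),(321,82)])])
print("eye",e.round(4),"expected",(np.array([.5025,.1143])+.078*np.array([.9911,.1331])).round(4));print(f.round(4))
u=np.array([.991,.1336]);v=np.array([-.1336,.991]);d=(f[0]-e)[:2];print("fork3-eye along,lat",d@u,d@v)
E
python3 m3.py
```

```text
eye [0.5789 0.1249 0.0632] expected [0.5798 0.1247]
[[0.6393 0.1345 0.035 ]
 [0.627  0.2228 0.035 ]
 [0.6151 0.3135 0.035 ]]
fork3-eye along,lat 0.061143831268429566 0.0014274855628679788
```

```bash
python3 -m handwheel '[[-1,0,-0.06,0.7,0,0,0],[-1,0,0,0.6,0,0,0],[-1,0,0,0.12,0,0,0],[-1,0,0,0,0,0,0]]'
python3 -m handwheel '[[-1,0.4,0,0,0,0,0],[-1,0.4,0,0,0,0,0],[-1,0.4,0,0,0,0,0],[-1,0.3,0,0,0,0,0],[-1,0,0,0,0,0,0]]'
python3 -m handwheel '[[-1,0.2,0,0,0,0,0],[-1,0.2,0,0,0,0,0],[-1,0.2,0,0,0,0,0],[-1,0.2,0,0,0,0,0],[-1,0,0,0,0,0,0]]'
python3 d.py .5617 .1240 .0495 7.65
```

```text
clock: 20.92
tool_pos: [0.5021, 0.1159, 0.2079]
orientation: [180.0, 0.0, 7.7]
force: [0.3, 0.7, -0.9]
opening: 0.036
gripper_force: 29.8
clock: 21.55
tool_pos: [0.5401, 0.1213, 0.2078]
orientation: [-180.0, -0.0, 7.7]
force: [0.8, 2.0, -1.4]
opening: 0.0361
gripper_force: 29.7
clock: 22.18
tool_pos: [0.5598, 0.1239, 0.208]
orientation: [-180.0, -0.1, 7.7]
force: [1.2, 1.4, -1.2]
opening: 0.0359
gripper_force: 29.7
grasp [0.5599 0.1239 0.049 ] rpy [-1.7999e+02 -5.0000e-02  7.7400e+00] F [ 1.2  1.4 -1.2] open 0.0359 t 22.175
shift units cur axes [ 0.072  0.006 -0.021] | after turn [ 0.072  0.006 -0.021] | turn [-0.001 -0.009  0.014] j6 [32.  65.7]
```

```bash
python3 -m handwheel '[[-1,0.08,0,0,0,0,0],[-1,0,0,0,0,0,0]]' | grep -E "pos|force:"
python3 -m handwheel '[[-1,0.06,0,0,0,0,0],[-1,0,0,0,0,0,0]]' | grep -E "pos|force:"
python3 -m handwheel '[[-1,0.06,0,0,0,0,0],[-1,0,0,0,0,0,0]]' | grep -E "pos|force:"
```

```text
tool_pos: [0.5611, 0.124, 0.2079]
force: [-1.0, 1.3, -2.0]
gripper_force: 29.7
tool_pos: [0.5626, 0.1242, 0.2079]
force: [-1.3, 1.8, -1.9]
gripper_force: 29.7
tool_pos: [0.5634, 0.1242, 0.2077]
force: [-5.4, 2.4, 1.0]
gripper_force: 29.7
```

```bash
python3 -m handwheel '[[-1,0.06,0,0,0,0,0],[-1,0,0,0,0,0,0]]' | grep -E "pos|force:"
python3 -m handwheel '[[-1,0,0,0.05,0,0,0],[-1,0,0,0,0,0,0]]' | grep -E "pos|force:"
python3 -m handwheel '[[0.15,0,0,0,0,0,0],[0.15,0,0,0,0,0,0],[0.15,0,0,0,0,0,0],[0.15,0,0,0,0,0,0]]'
```

```text
tool_pos: [0.564, 0.1239, 0.2075]
force: [-8.7, 1.3, 4.0]
gripper_force: 29.8
tool_pos: [0.564, 0.1239, 0.2074]
force: [-13.4, 0.9, 14.4]
gripper_force: 29.9
clock: 23.92
tool_pos: [0.5657, 0.1246, 0.2066]
orientation: [180.0, -0.0, 7.7]
force: [0.4, -0.0, -0.2]
opening: 0.0505
gripper_force: 0.0
```

```bash
python3 -m handwheel '[[0.2,0,0,-0.5,0,0,0],[0.2,0,0,-1,0,0,0],[0.2,0,0,-1,0,0,0],[0.2,0,0,-1,0,0,0],[0.2,0,0,0,0,0,1]]'
python3 -m handwheel '[[0.2,0,0,0,0,0,1],[0.2,0,0,0,0,0,1],[0.2,0,0,0,0,0,1],[0.2,0,0,0,0,0,1],[0.2,0,0,0,0,0,1]]'>/dev/null
python3 -m handwheel '[[0.2,0,0,0,0,0,1],[0.2,0,0,0,0,0,1],[0.2,0,0,0,0,0,1],[0.2,0,0,0,0,0,1],[0.2,0,0,0,0,0,1]]'>/dev/null
python3 -m handwheel '[[0.2,0,0,0,0,0,1],[0.2,0,0,0,0,0,1],[0.2,0,0,0,0,0,1],[0.2,0,0,0,0,0,1],[0.2,0,0,0,0,0,0.3]]'>/dev/null
python3 -m handwheel '[[0.2,0.5,-0.1,0,0,0,0],[0.2,1,-0.3,0,0,0,0],[0.2,1,-0.3,0,0,0,0],[0.2,1,-0.3,0,0,0,0],[0.2,1,-0.3,0,0,0,0]]'>/dev/null
python3 -m handwheel '[[0.2,1,-0.3,0,0,0,0],[0.2,1,-0.3,0,0,0,0],[0.2,1,-0.3,0,0,0,0],[0.2,1,-0.3,0,0,0,0],[0.2,1,-0.3,0,0,0,0]]'
python3 d.py .642 -.151 .0655 -90
```

```text
clock: 24.55
tool_pos: [0.5663, 0.125, 0.2975]
orientation: [-179.9, -0.3, 1.7]
force: [0.3, 1.1, -0.9]
opening: 0.053
gripper_force: 0.0
clock: 27.68
tool_pos: [0.6599, -0.1061, 0.2943]
orientation: [180.0, -0.0, -84.0]
force: [0.4, -0.2, 0.1]
opening: 0.0526
gripper_force: 0.0
grasp [ 0.6599 -0.1061  0.1353] rpy [ 1.7999e+02 -1.0000e-02 -8.3970e+01] F [ 0.4 -0.2  0.1] open 0.0526 t 27.675
shift units cur axes [1.71  0.901 2.791] | after turn [1.795 0.716 2.79 ] | turn [ 2.000e-03 -1.000e-03  1.005e+00] j6 [ 7.5 -1.5]
```

```bash
python3 -m handwheel '[[0.2,0,0,0,0,0,1],[0.2,0.9,0.36,0.5,0,0,0],[0.2,0.9,0.36,0.5,0,0,0],[0.2,0,0,0,0,0,0],[0.2,0,0,0,0,0,0]]'>/dev/null
python3 d.py .642 -.151 .0655 -90
python3 - <<'E'
from plant import *
import cv2,numpy as np
s=snapshot("scene")["color"][:,:,::-1][190:290,255:355];cv2.imwrite("pics/g1.png",cv2.resize(s,None,fx=6,fy=6,interpolation=2))
E
```

```text
grasp [ 0.6414 -0.1502  0.11  ] rpy [ 1.7998e+02 -1.0000e-02 -9.0060e+01] F [ 0.1 -0.6  0.8] open 0.0523 t 28.3
shift units cur axes [ 0.033 -0.025  1.779] | after turn [ 0.034 -0.025  1.779] | turn [ 0.003 -0.002 -0.01 ] j6 [ 3.8 -3.8]
```

View pics/g1.png

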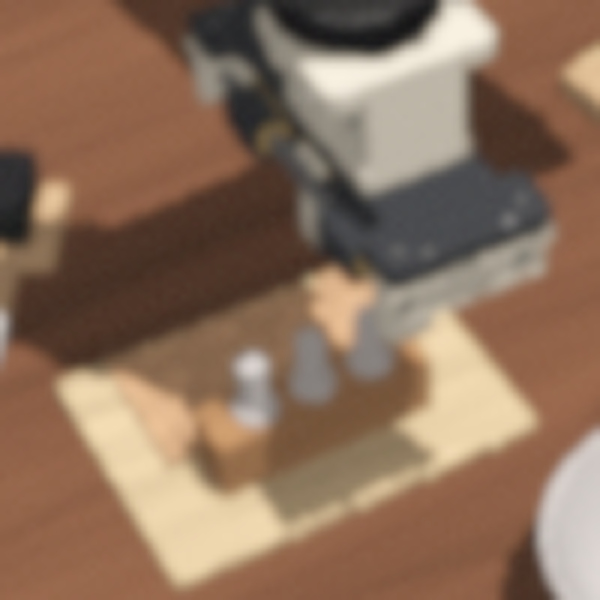

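The gripper is over the right-hand pin (371,350), and the other knob tops are at (251,357) and (313,335). I check them against the model, then descend.

```bash
python3 - <<'E'
from h import *
C=lambda p:crop(p,(255,190),6)
for q in C([(251,357),(313,335)]):print(ray("scene",q,.072).round(4))
for q in C([(255,408),(313,387),(371,363)]):print("fl",ray("scene",q,.042).round(4))
E
python3 -m handwheel '[[0.2,0.03,-0.02,0.6,0,0,0],[0.2,0,0,0.6,0,0,0],[0.2,0,0,0.58,0,0,0],[0.2,0,0,0,0,0,0]]'
python3 -m handwheel '[[-1,0,0,0,0,0,0],[-1,0,0,0,0,0,0],[-1,0,0,0,0,0,0],[-1,0,0,0,0,0,0]]'
python3 d.py .642 -.151 .0655 -90
```

```text
[ 0.638  -0.2095  0.072 ]
[ 0.6401 -0.1788  0.072 ]
fl [ 0.6415 -0.2113  0.042 ]
fl [ 0.6435 -0.1821  0.042 ]
fl [ 0.6439 -0.1515  0.042 ]
clock: 28.95
tool_pos: [0.6416, -0.15, 0.2225]
orientation: [179.8, -0.0, -90.1]
force: [-0.6, -0.7, 0.6]
opening: 0.0526
gripper_force: 0.0
clock: 29.45
tool_pos: [0.6423, -0.1501, 0.225]
orientation: [-180.0, 0.0, -90.1]
force: [0.5, -0.2, -0.1]
opening: 0.018
gripper_force: 0.0
grasp [ 0.6424 -0.1501  0.066 ] rpy [-179.96    0.    -90.07] F [ 0.5 -0.2 -0.1] open 0.018 t 29.45
shift units cur axes [0.035 0.014 0.021] | after turn [0.035 0.014 0.021] | turn [-0.006  0.    -0.011] j6 [ 3.7 -3.8]
```

```bash
python3 -m handwheel '[[-1,0,0,0,0,0,0],[-1,0,0,0,0,0,0],[-1,0,0,-0.3,0,0,0],[-1,0,0,-0.7,0,0,0],[-1,0,0,-0.7,0,0,0]]'
python3 -m handwheel '[[-1,0,0,-0.7,0,0,0],[-1,-0.5,0.01,0,0,0,0],[-1,-1,0.01,0,0,0,0],[-1,-1,0.01,0,0,0,0],[-1,-1,0.01,0,0,0,0]]'
python3 -m handwheel '[[-1,-1,0.01,0,0,0,0],[-1,-1,0.01,0,0,0,0],[-1,-1,0.01,0,0,0,0],[-1,-1,0.01,0,0,0,0],[-1,-1,0.01,0,0,0,0]]'>/dev/null
python3 -m handwheel '[[-1,-1,0.01,0,0,0,0],[-1,-1,0.01,0,0,0,0],[-1,-0.9,0,0,0,0,0],[-1,0,0,0,0,0,0],[-1,0,0,0,0,0,0]]'
python3 d.py .639 .1343 .061 -90
python3 - <<'E'
from plant import *
import cv2,numpy as np
s=snapshot("scene")["color"][:,:,::-1][160:240,350:450];cv2.imwrite("pics/h1.png",cv2.resize(s,None,fx=7,fy=7,interpolation=2))
E
```

```text
clock: 30.08
tool_pos: [0.6424, -0.1501, 0.2688]
orientation: [-180.0, -0.0, -90.1]
force: [0.2, -0.6, -0.1]
opening: 0.0132
gripper_force: 30.0
clock: 30.7
tool_pos: [0.6409, -0.0611, 0.2841]
orientation: [180.0, 0.0, -90.1]
force: [-0.2, -0.9, -0.3]
opening: 0.0136
gripper_force: 30.0
clock: 31.95
tool_pos: [0.6397, 0.135, 0.2845]
orientation: [180.0, -0.0, -90.0]
force: [-0.3, -0.5, -0.7]
opening: 0.0135
gripper_force: 30.0
grasp [0.6396 0.135  0.1255] rpy [ 1.7998e+02 -1.0000e-02 -9.0050e+01] F [-0.3 -0.5 -0.7] open 0.0135 t 31.95
shift units cur axes [0.028 0.024 2.581] | after turn [0.028 0.025 2.581] | turn [ 0.003 -0.002 -0.008] j6 [ 29. -29.]
```

View pics/h1.png

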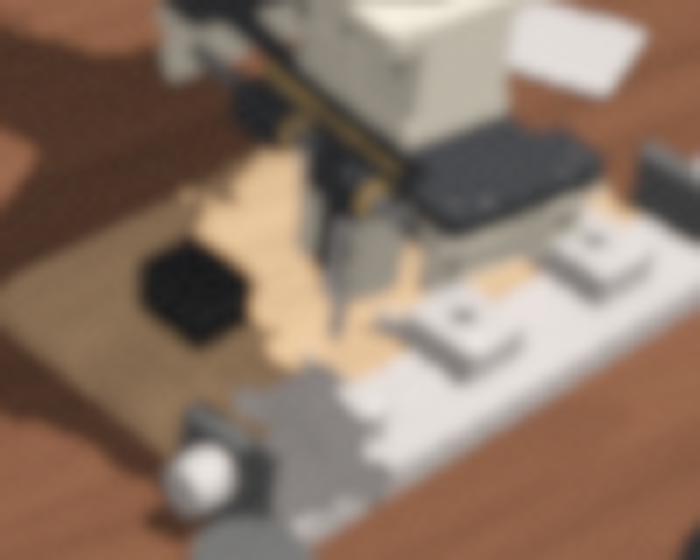

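The pin hangs upright over fork 3, which lies in the arm's shadow, with its foot at about (338,330).

```bash
python3 - <<'E'
from h import *
print(ray("scene",crop([(338,330)],(350,160),7)[0],.0695).round(4))
E
python3 -m handwheel '[[-1,0.03,0.02,0.5,0,0,0],[-1,0,0,0.5,0,0,0],[-1,0,0,0.2,0,0,0],[-1,0,0,0,0,0,0],[-1,0,0,0,0,0,0]]'
python3 -m handwheel '[[-1,0,0,0.1,0,0,0],[-1,0,0,0.1,0,0,0],[-1,0,0,0,0,0,0]]'
python3 d.py .639 .1343 .061 -90
```

```text
[0.6349 0.1397 0.0695]
clock: 32.72
tool_pos: [0.6394, 0.1342, 0.2549]
orientation: [-180.0, 0.0, -90.1]
force: [-0.0, 0.0, -0.6]
opening: 0.0129
gripper_force: 30.0
clock: 33.1
tool_pos: [0.6392, 0.1342, 0.2494]
orientation: [180.0, -0.0, -90.1]
force: [0.6, 0.7, -0.1]
opening: 0.0133
gripper_force: 30.0
grasp [0.6391 0.1341 0.0904] rpy [ 1.7998e+02 -1.0000e-02 -9.0060e+01] F [ 0.6  0.7 -0.1] open 0.0133 t 33.1
shift units cur axes [-0.007  0.004  1.177] | after turn [-0.007  0.004  1.177] | turn [ 0.003 -0.001 -0.01 ] j6 [ 28.9 -29. ]
```

```bash
python3 -m handwheel '[[-1,0,0,0.1,0,0,0],[-1,0,0,0.1,0,0,0],[-1,0,0,0,0,0,0]]'| grep -E "pos|force:"
python3 -m handwheel '[[-1,0,0,0.1,0,0,0],[-1,0,0,0.1,0,0,0],[-1,0,0,0,0,0,0]]'| grep -E "pos|force:"
```

```text
tool_pos: [0.6392, 0.1341, 0.2443]
force: [0.6, 0.4, -1.1]
gripper_force: 30.0
tool_pos: [0.6392, 0.1341, 0.2394]
force: [0.4, 0.8, -0.3]
gripper_force: 30.0
```

```bash
python3 -m handwheel '[[-1,0,0,0.15,0,0,0],[-1,0,0,0.15,0,0,0],[-1,0,0,0,0,0,0]]'| grep -E "pos|force:"
python3 -m handwheel '[[-1,0,0,0.15,0,0,0],[-1,0,0,0.15,0,0,0],[-1,0,0,0,0,0,0]]'| grep -E "pos|force:"
python3 -m handwheel '[[-1,0,0,0.1,0,0,0],[-1,0,0,0,0,0,0]]'| grep -E "pos|force:"
python3 -m handwheel '[[-1,0,0,0.06,0,0,0],[-1,0,0,0,0,0,0]]'| grep -E "pos|force:"
```

```text
tool_pos: [0.6391, 0.1341, 0.2317]
force: [0.6, 0.8, -0.1]
gripper_force: 30.0
tool_pos: [0.6391, 0.1341, 0.2242]
force: [-0.3, -0.3, 0.0]
gripper_force: 30.0
tool_pos: [0.6392, 0.1341, 0.222]
force: [-0.2, 0.1, -1.0]
gripper_force: 30.0
tool_pos: [0.6392, 0.1342, 0.2206]
force: [0.0, 0.3, -0.5]
gripper_force: 30.0
```

```bash
python3 -m handwheel '[[-1,0,0,0.06,0,0,0],[-1,0,0,0,0,0,0]]'| grep -E "pos|force:"
python3 -m handwheel '[[-1,0,0,0.06,0,0,0],[-1,0,0,0,0,0,0]]'| grep -E "pos|force:"
```

```text
tool_pos: [0.6393, 0.1342, 0.2199]
force: [-2.2, -0.6, 5.0]
gripper_force: 30.0
tool_pos: [0.6393, 0.1342, 0.2198]
force: [-5.6, -0.0, 14.3]
gripper_force: 30.0
```

```bash
python3 -m handwheel '[[0,0,0,0,0,0,0],[0,0,0,0,0,0,0],[0,0,0,0,0,0,0],[0,0,0,-0.3,0,0,0],[0,0,0,-1,0,0,0]]'
python3 -m handwheel '[[0.2,0,0,-1,0,0,0],[0.2,0,0,-1,0,0,0],[0.2,0,0,-1,0,0,0],[0.2,0,0,-1,0,0,0],[0.2,0,0,-1,0,0,0]]'
python3 -m handwheel '[[0.2,0.5,0.5,-0.7,0,0,0],[0.2,1,0.9,0,0,0,0],[0.2,1,0.9,0,0,0,0],[0.2,1,0.9,0,0,0,0],[0.2,1,0.9,0,0,0,0]]'>/dev/null
python3 -m handwheel '[[0.2,1,0.9,0,0,0,0],[0.2,1,0.9,0,0,0,0],[0.2,1,0.9,0,0,0,0],[0.2,1,0.9,0,0,0,0],[0.2,1,0.9,0,0,0,0]]'>/dev/null
python3 -m handwheel '[[0.2,1,0.9,0,0,0,0],[0.2,1,0.9,0,0,0,0],[0.2,1,0.9,0,0,0,0],[0.2,0.5,0.9,0,0,0,-1],[0.2,0,0,0,0,0,-1]]'>/dev/null
python3 -m handwheel '[[0.2,0,0,0,0,0,-1],[0.2,0,0,0,0,0,-1],[0.2,0,0,0,0,0,-1],[0.2,0,0,0,0,0,-1],[0.2,0,0,0,0,0,-1]]'>/dev/null
python3 -m handwheel '[[0.2,0,0,0,0,0,-1],[0.2,0,0,0,0,0,-1],[0.2,0,0,0,0,0,-0.7],[0.2,0,0,0,0,0,0],[0.2,0,0,0,0,0,0]]'
python3 - <<'E'
from plant import *
import cv2,numpy as np
t=snapshot("top")["color"][:,:,::-1];cv2.imwrite("pics/top2.png",t);s=snapshot("scene")["color"][:,:,::-1];cv2.imwrite("pics/scene2.png",s)
c=np.zeros((600,800,3),np.uint8);c[:600,:400]=cv2.resize(t[140:260,370:450],None,fx=5,fy=5,interpolation=2)
c[:300,400:]=cv2.resize(s[170:245,350:450],None,fx=4,fy=4,interpolation=2)
c[300:600,400:]=cv2.resize(t[150:225,190:290],None,fx=4,fy=4,interpolation=2)
cv2.imwrite("pics/i1.png",c)
E
python3 d.py .4306 -.2549 .032 -32
```

```text
clock: 36.22
tool_pos: [0.6388, 0.1339, 0.2493]
orientation: [179.8, -0.1, -90.1]
force: [0.4, 0.3, 0.3]
opening: 0.0441
gripper_force: 0.0
clock: 36.85
tool_pos: [0.6392, 0.1341, 0.3765]
orientation: [-180.0, 0.0, -90.1]
force: [-0.3, 0.1, -0.4]
opening: 0.0521
gripper_force: 0.0
clock: 39.98
tool_pos: [0.3334, -0.1906, 0.3927]
orientation: [-180.0, -0.0, -32.0]
force: [-0.3, -0.1, 0.1]
opening: 0.0527
gripper_force: 0.0
grasp [ 0.3336 -0.1906  0.2337] rpy [-180.     -0.    -31.93] F [ 0.1 -0.4  0.1] open 0.0522 t 40.075
shift units cur axes [4.652 0.133 8.068] | after turn [4.653 0.127 8.067] | turn [-0.    -0.001  0.012] j6 [ 0.2 57.9]
```

View pics/i1.png

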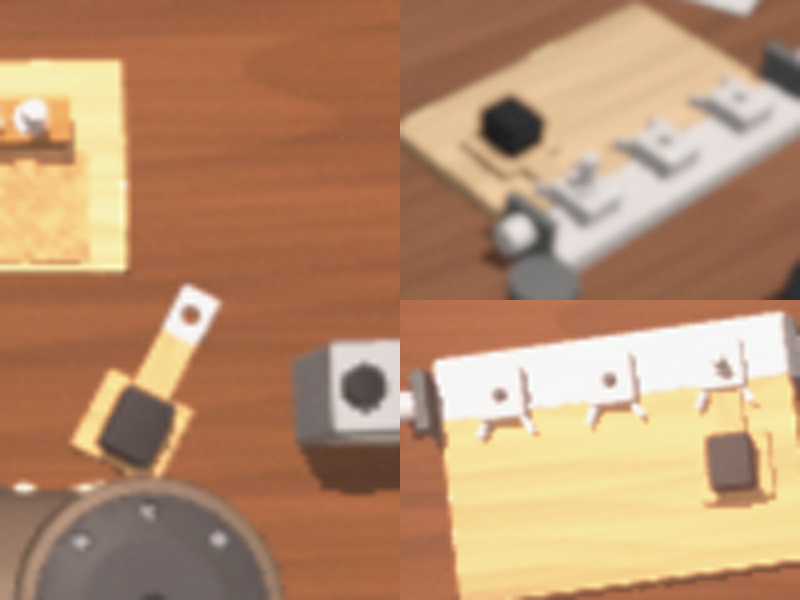

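The pin and holder 1 are seated in the right-hand fork, with the knob at (590,170) in the scene view and the box behind it. Holder B has been knocked: its eye is now at crop (190,315) and its plank corners are at (111,370), (193,410) and (70,444). I refit it.

```bash
cat > m4.py <<'E'
from h import *
H=np.array([[56,0,10],[0,30,10],[0,-30,10],[-55,30,10],[-6,18,42],[-6,-18,42],[-50,-18,42],[-50,18,42],[72,12,10],[72,-12,10]])/1000.
p,r=fit([("top",H,crop([(190,315),(111,370),(193,410),(70,444),(128,386),(175,404),(144,468),(100,445),(185,284),(220,300)],(370,140),5))],(.46,-.27,-.5))
print(p.round(4),np.degrees(p[2]).round(2),r.round(1),"grasp",place(p,[[-.024,0,.032]]).round(4),"eye",place(p,[[.056,0,.01]]).round(4))
E
python3 m4.py
```

```text
[ 0.4681 -0.2885 -0.4934] -28.27 [-0.1 -0.1 -0.3 -0.2 -0.2  0.4  0.2 -0.1  0.2 -1.   0.9  0.7  0.8  0.1
 -0.5 -0.6 -0.1  0.1 -0.6  0.3] grasp [[ 0.447  -0.2771  0.032 ]] eye [[ 0.5174 -0.315   0.01  ]]
```

```bash
python3 -m handwheel '[[0.4,0,0,0,0,0,-0.6],[0.4,0,0,0,0,0,0]]' >/dev/null
python3 d.py .4356 -.2709 .07 -28.3
```

```text
grasp [ 0.3339 -0.1905  0.2336] rpy [ 1.80e+02  1.00e-02 -2.83e+01] F [-0.7 -0.2  0.1] open 0.0607 t 40.425
shift units cur axes [5.109 0.902 6.543] | after turn [5.108 0.902 6.544] | turn [0.    0.002 0.   ] j6 [ 0.2 61.5]
```

```bash
python3 -m handwheel '[[0.4,0.6,0.1,0.5,0,0,0],[0.4,1,0.2,1,0,0,0],[0.4,1,0.2,1,0,0,0],[0.4,1,0.2,1,0,0,0],[0.4,1,0.2,1,0,0,0]]'
python3 -m handwheel '[[0.4,0.5,0,1,0,0,0],[0.4,0,0,1,0,0,0],[0.4,0,0,0,0,0,0],[0.4,0,0,0,0,0,0]]'
python3 d.py .4356 -.2709 .032 -28.3
```

```text
clock: 41.05
tool_pos: [0.4252, -0.2654, 0.2792]
orientation: [180.0, 0.0, -28.4]
force: [0.4, 0.3, 0.9]
opening: 0.0614
gripper_force: 0.0
clock: 41.55
tool_pos: [0.4359, -0.2708, 0.2309]
orientation: [180.0, -0.0, -28.3]
force: [-0.3, -0.4, -0.1]
opening: 0.0613
gripper_force: 0.0
grasp [ 0.436  -0.2708  0.0719] rpy [ 1.7999e+02 -4.0000e-02 -2.8280e+01] F [-0.3 -0.4 -0.1] open 0.0613 t 41.55
shift units cur axes [-0.015  0.01   1.596] | after turn [-0.014  0.01   1.596] | turn [ 0.001 -0.006  0.004] j6 [-9.9 71.6]
```

```bash
python3 -m handwheel '[[0.4,0,0,0.8,0,0,0],[0.4,0,0,0.8,0,0,0],[0.4,0,0,0,0,0,0],[-1,0,0,0,0,0,0],[-1,0,0,0,0,0,0]]'
python3 -m handwheel '[[-1,0,0,0,0,0,0],[-1,0,0,0,0,0,0],[-1,0,0,-0.5,0,0,0],[-1,0,0,-1,0,0,0],[-1,0,0,-1,0,0,0]]'
python3 -m handwheel '[[-1,0,0,-1,0,0,0],[-1,0,0,-1,0,0,0],[-1,0,0,0,0,0,-1],[-1,0,0,0,0,0,-1],[-1,0,0,0,0,0,-1]]'>/dev/null
python3 -m handwheel '[[-1,0,0,0,0,0,-1],[-1,0,0,0,0,0,-1],[-1,0,0,0,0,0,-1],[-1,0,0,0,0,0,0]]'
python3 d.py .4752 .2029 .085 7.65
```

```text
clock: 42.18
tool_pos: [0.436, -0.2708, 0.1914]
orientation: [-180.0, -0.1, -28.3]
force: [0.2, 0.3, -0.0]
opening: 0.0466
gripper_force: 0.0
clock: 42.8
tool_pos: [0.4354, -0.2706, 0.2537]
orientation: [180.0, 0.0, -28.3]
force: [0.6, -0.3, -1.6]
opening: 0.0359
gripper_force: 29.9
clock: 43.92
tool_pos: [0.4354, -0.2706, 0.3031]
orientation: [-180.0, -0.0, 7.7]
force: [-0.0, -0.3, -1.3]
opening: 0.0359
gripper_force: 29.9
grasp [ 0.4354 -0.2706  0.1441] rpy [-1.80e+02 -1.00e-02  7.69e+00] F [-0.  -0.3 -1.3] open 0.0359 t 43.925
shift units cur axes [  4.113 -18.557   2.367] | after turn [  4.099 -18.56    2.364] | turn [-0.001 -0.002  0.007] j6 [ -9.9 107.6]
```

```bash
python3 -m handwheel '[[-1,0.1,-0.6,0,0,0,0],[-1,0.22,-1,0,0,0,0],[-1,0.22,-1,0,0,0,0],[-1,0.22,-1,0,0,0,0],[-1,0.22,-1,0,0,0,0]]'>/dev/null
python3 -m handwheel '[[-1,0.22,-1,0,0,0,0],[-1,0.22,-1,0,0,0,0],[-1,0.22,-1,0,0,0,0],[-1,0.22,-1,0,0,0,0],[-1,0.22,-1,0,0,0,0]]'>/dev/null
python3 -m handwheel '[[-1,0.22,-1,0,0,0,0],[-1,0.22,-1,0,0,0,0],[-1,0.22,-1,0,0,0,0],[-1,0.22,-1,0,0,0,0],[-1,0.22,-1,0,0,0,0]]'>/dev/null
python3 -m handwheel '[[-1,0.22,-1,0,0,0,0],[-1,0.22,-1,0,0,0,0],[-1,0.22,-1,0,0,0,0],[-1,0.2,-0.9,0,0,0,0],[-1,0,0,0,0,0,0]]'
python3 -m handwheel '[[-1,0,0,0.8,0,0,0],[-1,0,0,0.8,0,0,0],[-1,0,0,0.7,0,0,0],[-1,0,0,0,0,0,0],[-1,0,0,0,0,0,0]]'
python3 d.py .4752 .2029 .085 7.65
python3 - <<'E'
from plant import *
import cv2,numpy as np
s=snapshot("scene")["color"][:,:,::-1][160:240,350:450];cv2.imwrite("pics/j1.png",cv2.resize(s,None,fx=7,fy=7,interpolation=2))
E
```

```text
clock: 46.42
tool_pos: [0.4733, 0.2029, 0.3027]
orientation: [-180.0, -0.0, 7.8]
force: [0.3, 0.7, -1.6]
opening: 0.0361
gripper_force: 29.9
clock: 47.05
tool_pos: [0.4735, 0.2012, 0.2458]
orientation: [-180.0, -0.0, 7.7]
force: [0.1, 0.2, -1.2]
opening: 0.0361
gripper_force: 29.9
grasp [0.4736 0.2013 0.0868] rpy [-1.7999e+02 -3.0000e-02  7.7300e+00] F [ 0.1  0.2 -1.2] open 0.0361 t 47.05
shift units cur axes [ 0.072 -0.056  0.072] | after turn [ 0.072 -0.056  0.072] | turn [-0.001 -0.005  0.013] j6 [44.9 52.8]
```

View pics/j1.png

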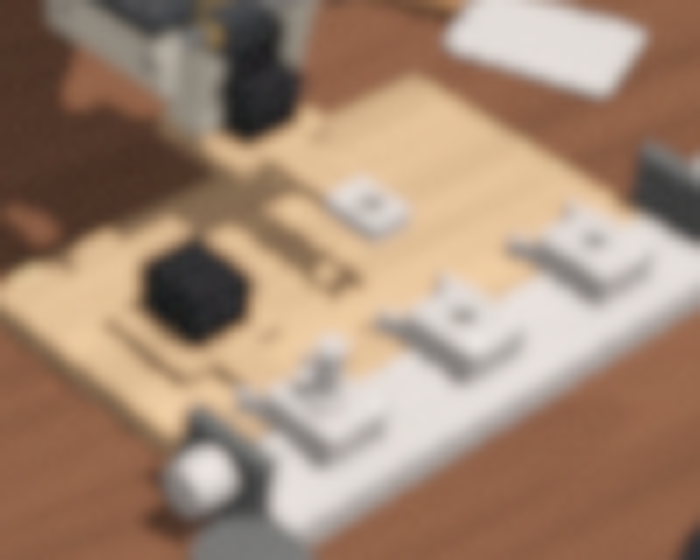

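The held lug's eye is at (371,203), fork 2's hole is at (463,315), and pin 1 is seated in fork 3 at (322,370).

Run:
```python
from h import *
C=lambda p:crop(p,(350,160),7)
e=ray("scene",C([(371,203)])[0],.0868-.022);f=ray("scene",C([(463,315)])[0],.035)
u=np.array([.991,.1336]);v=np.array([-.1336,.991]);d=(f-e)[:2];print(e.round(4),f.round(4),"along,lat",d@u,d@v)
```

```text
[0.5661 0.2132 0.0648] [0.6255 0.2237 0.035 ] along,lat 0.06027029279753303 0.0023769405795882495
```

```bash
python3 -m handwheel '[[-1,0,-0.07,0.7,0,0,0],[-1,0,0,0.6,0,0,0],[-1,0,0,0.18,0,0,0],[-1,0,0,0,0,0,0]]'| grep -E "pos|force:"
python3 -m handwheel '[[-1,0.4,0,0,0,0,0],[-1,0.4,0,0,0,0,0],[-1,0.4,0,0,0,0,0],[-1,0.3,0,0,0,0,0],[-1,0,0,0,0,0,0]]'| grep -E "pos|force:"
python3 -m handwheel '[[-1,0.2,0,0,0,0,0],[-1,0.2,0,0,0,0,0],[-1,0.2,0,0,0,0,0],[-1,0.2,0,0,0,0,0],[-1,0,0,0,0,0,0]]'| grep -E "pos|force:"
python3 d.py .535 .211 .0495 7.65
```

```text
tool_pos: [0.4732, 0.2029, 0.208]
force: [0.8, 1.1, -1.5]
gripper_force: 29.9
tool_pos: [0.5109, 0.208, 0.208]
force: [-0.1, 0.9, -1.5]
gripper_force: 29.9
tool_pos: [0.5305, 0.2107, 0.2081]
force: [-0.4, -0.3, -2.1]
gripper_force: 29.9
grasp [0.5305 0.2107 0.0491] rpy [-1.80e+02 -1.00e-02  7.73e+00] F [-0.4 -0.3 -2.1] open 0.0357 t 48.95
shift units cur axes [ 0.181  0.014 -0.016] | after turn [ 0.181  0.013 -0.016] | turn [-0.    -0.001  0.013] j6 [41.3 56.4]
```

```bash
python3 -m handwheel '[[-1,0.1,0,0,0,0,0],[-1,0,0,0,0,0,0]]' | grep -E "pos|force:"
python3 -m handwheel '[[-1,0.06,0,0,0,0,0],[-1,0,0,0,0,0,0]]' | grep -E "pos|force:"
python3 -m handwheel '[[-1,0.06,0,0,0,0,0],[-1,0,0,0,0,0,0]]' | grep -E "pos|force:"
python3 -m handwheel '[[-1,0.06,0,0,0,0,0],[-1,0,0,0,0,0,0]]' | grep -E "pos|force:"
```

```text
tool_pos: [0.5327, 0.211, 0.2082]
force: [0.5, 0.6, -1.6]
gripper_force: 29.9
tool_pos: [0.5341, 0.2112, 0.2082]
force: [1.3, 0.1, -1.9]
gripper_force: 29.9
tool_pos: [0.5355, 0.2113, 0.2081]
force: [-0.7, -0.2, -2.0]
gripper_force: 29.9
tool_pos: [0.536, 0.2111, 0.2077]
force: [-6.0, -0.5, 0.5]
gripper_force: 29.9
```

```bash
python3 -m handwheel '[[-1,0.06,0,0,0,0,0],[-1,0,0,0,0,0,0]]' | grep -E "pos|force:"
python3 -m handwheel '[[-1,0,0,0.05,0,0,0],[-1,0,0,0,0,0,0]]' | grep -E "pos|force:"
python3 -m handwheel '[[0.15,0,0,0,0,0,0],[0.15,0,0,0,0,0,0],[0.15,0,0,0,0,0,0],[0.15,0,0,0,0,0,0],[0.15,0,0,-0.5,0,0,0]]'
python3 -m handwheel '[[0.2,0,0,-1,0,0,0],[0.2,0,0,-1,0,0,0],[0.2,0,0,-1,0,0,0],[0.2,0,0,0,0,0,1],[0.2,0,0,0,0,0,1]]'
python3 -m handwheel '[[0.2,0,0,0,0,0,1],[0.2,0,0,0,0,0,1],[0.2,0,0,0,0,0,1],[0.2,0,0,0,0,0,1],[0.2,0,0,0,0,0,1]]'>/dev/null
python3 -m handwheel '[[0.2,0,0,0,0,0,1],[0.2,0,0,0,0,0,1],[0.2,0,0,0,0,0,1],[0.2,0,0,0,0,0,1],[0.2,0,0,0,0,0,1]]'>/dev/null
python3 -m handwheel '[[0.2,0,0,0,0,0,1],[0.2,0,0,0,0,0,1],[0.2,0,0,0,0,0,1],[0.2,0,0,0,0,0,1],[0.2,0,0,0,0,0,0.3]]'
python3 d.py .642 -.181 .1 -90
```

```text
tool_pos: [0.5365, 0.2109, 0.2074]
force: [-11.2, -0.4, 3.2]
gripper_force: 29.9
tool_pos: [0.5365, 0.2108, 0.2069]
force: [-12.8, -1.1, 10.6]
gripper_force: 30.0
clock: 51.08
tool_pos: [0.5383, 0.2115, 0.2189]
orientation: [179.9, 0.1, 7.7]
force: [0.6, 0.1, 0.4]
opening: 0.05
gripper_force: 0.0
clock: 51.7
tool_pos: [0.5386, 0.2118, 0.2959]
orientation: [-179.9, -0.1, -4.5]
force: [0.3, -0.2, -0.4]
opening: 0.0525
gripper_force: 0.0
clock: 53.58
tool_pos: [0.5386, 0.2118, 0.2952]
orientation: [-180.0, 0.0, -90.1]
force: [-0.4, 0.2, -0.5]
opening: 0.0521
gripper_force: 0.0
grasp [0.5387 0.2119 0.1362] rpy [-1.7996e+02  3.0000e-02 -9.0110e+01] F [-0.4  0.2 -0.5] open 0.0521 t 53.575
shift units cur axes [15.709 -4.16   1.445] | after turn [15.716 -4.132  1.45 ] | turn [-0.007  0.005 -0.018] j6 [ 40.8 -40.9]
```

```bash
python3 -m handwheel '[[0.2,0.7,-0.2,0,0,0,0],[0.2,1,-0.26,0,0,0,0],[0.2,1,-0.26,0,0,0,0],[0.2,1,-0.26,0,0,0,0],[0.2,1,-0.26,0,0,0,0]]'>/dev/null
python3 -m handwheel '[[0.2,1,-0.26,0,0,0,0],[0.2,1,-0.26,0,0,0,0],[0.2,1,-0.26,0,0,0,0],[0.2,1,-0.26,0,0,0,0],[0.2,1,-0.26,0,0,0,0]]'>/dev/null
python3 -m handwheel '[[0.2,1,-0.26,0,0,0,0],[0.2,1,-0.26,0,0,0,0],[0.2,1,-0.26,0,0,0,0],[0.2,1,-0.26,0,0,0,0],[0.2,1,-0.26,0,0,0,0]]'>/dev/null
python3 -m handwheel '[[0.2,0.7,-0.26,0.5,0,0,0],[0.2,0,0,0.5,0,0,0],[0.2,0,0,0,0,0,0],[0.2,0,0,0,0,0,0]]'
python3 d.py .6422 -.1805 .066 -90
```

```text
clock: 55.95
tool_pos: [0.6406, -0.1727, 0.2694]
orientation: [180.0, -0.0, -90.0]
force: [-0.6, -0.1, 0.2]
opening: 0.0526
gripper_force: 0.0
grasp [ 0.6406 -0.1728  0.1104] rpy [ 1.7998e+02 -1.0000e-02 -9.0000e+01] F [-0.6 -0.1  0.2] open 0.0526 t 55.95
shift units cur axes [ 0.31  -0.066  1.774] | after turn [ 0.31  -0.065  1.774] | turn [ 0.003 -0.001  0.   ] j6 [ 1.7 -1.7]
```

```bash
python3 -m handwheel '[[0.2,0.31,-0.06,0,0,0,0],[0.2,0,0,0.6,0,0,0],[0.2,0,0,0.6,0,0,0],[0.2,0,0,0.57,0,0,0],[0.2,0,0,0,0,0,0]]'
python3 -m handwheel '[[0.2,0,0,0,0,0,0]]' >/dev/null
python3 d.py .6422 -.1805 .066 -90
python3 -m handwheel '[[-1,0,0,0,0,0,0],[-1,0,0,0,0,0,0],[-1,0,0,0,0,0,0],[-1,0,0,0,0,0,0],[-1,0,0,0,0,0,0]]'
python3 -m handwheel '[[-1,0,0,0,0,0,0],[-1,0,0,-0.3,0,0,0],[-1,0,0,-0.7,0,0,0],[-1,0,0,-0.7,0,0,0],[-1,0,0,-0.7,0,0,0]]'
```

```text
clock: 56.58
tool_pos: [0.6414, -0.181, 0.223]
orientation: [179.8, 0.0, -90.1]
force: [-0.2, -0.8, -0.1]
opening: 0.053
gripper_force: 0.0
grasp [ 0.6423 -0.1811  0.0661] rpy [ 1.7999e+02 -1.0000e-02 -9.0050e+01] F [-1.  -0.8  0.5] open 0.0524 t 56.7
shift units cur axes [-0.023  0.003  0.005] | after turn [-0.023  0.003  0.005] | turn [ 0.001 -0.002 -0.008] j6 [ 1. -1.]
clock: 57.32
tool_pos: [0.6421, -0.1811, 0.2253]
orientation: [180.0, -0.0, -90.1]
force: [-0.3, 0.1, 0.8]
opening: 0.013
gripper_force: 30.0
clock: 57.95
tool_pos: [0.6423, -0.1811, 0.2872]
orientation: [-179.9, -0.0, -90.1]
force: [0.3, -0.1, 0.1]
opening: 0.013
gripper_force: 30.0
```

```bash
python3 -m handwheel '[[-1,-0.4,0.02,0,0,0,0],[-1,-0.9,0.04,0,0,0,0],[-1,-0.9,0.04,0,0,0,0],[-1,-0.9,0.04,0,0,0,0],[-1,-0.9,0.04,0,0,0,0]]'>/dev/null
python3 -m handwheel '[[-1,-0.9,0.04,0,0,0,0],[-1,-0.9,0.04,0,0,0,0],[-1,-0.9,0.04,0,0,0,0],[-1,-0.9,0.04,0,0,0,0],[-1,-0.9,0.04,0,0,0,0]]'>/dev/null
python3 -m handwheel '[[-1,-0.9,0.04,0,0,0,0],[-1,-0.9,0.04,0,0,0,0],[-1,-0.9,0.04,0,0,0,0],[-1,-0.9,0.04,0,0,0,0],[-1,-0.9,0.04,0,0,0,0]]'>/dev/null
python3 -m handwheel '[[-1,-0.9,0.04,0,0,0,0],[-1,-0.9,0.04,0,0,0,0],[-1,-0.9,0.04,0,0,0,0],[-1,-0.4,0,0,0,0,0],[-1,0,0,0,0,0,0]]'>/dev/null
python3 -m handwheel '[[-1,0,0,0,0,0,0],[-1,0,0,0,0,0,0]]'
python3 d.py .6266 .2231 .0905 -90
```

```text
clock: 60.7
tool_pos: [0.6251, 0.2207, 0.2852]
orientation: [180.0, -0.0, -90.1]
force: [0.5, -0.7, -0.7]
opening: 0.0132
gripper_force: 30.0
grasp [0.6251 0.2207 0.1262] rpy [179.99  -0.   -90.11] F [ 0.5 -0.7 -0.7] open 0.0132 t 60.7
shift units cur axes [-0.097 -0.06   1.428] | after turn [-0.096 -0.06   1.428] | turn [ 0.001 -0.001 -0.019] j6 [ 36.3 -36.4]
```

```bash
python3 -m handwheel '[[-1,-0.1,-0.06,0.5,0,0,0],[-1,0,0,0.5,0,0,0],[-1,0,0,0.4,0,0,0],[-1,0,0,0,0,0,0],[-1,0,0,0,0,0,0]]'| grep -E "pos|force:"
python3 -m handwheel '[[-1,0,0,0.1,0,0,0],[-1,0,0,0.1,0,0,0],[-1,0,0,0,0,0,0]]'| grep -E "pos|force:"
python3 -m handwheel '[[-1,0,0,0.1,0,0,0],[-1,0,0,0.1,0,0,0],[-1,0,0,0,0,0,0]]'| grep -E "pos|force:"
```

```text
tool_pos: [0.6267, 0.224, 0.2502]
force: [-0.2, -0.7, -0.4]
gripper_force: 30.0
tool_pos: [0.6264, 0.2239, 0.245]
force: [-0.0, -0.1, -0.3]
gripper_force: 30.0
tool_pos: [0.6264, 0.2239, 0.2398]
force: [-0.8, 0.0, -1.0]
gripper_force: 30.0
```

```bash
python3 -m handwheel '[[-1,0,0,0.15,0,0,0],[-1,0,0,0.15,0,0,0],[-1,0,0,0,0,0,0]]'| grep -E "pos|force:"
python3 -m handwheel '[[-1,0,0,0.15,0,0,0],[-1,0,0,0.15,0,0,0],[-1,0,0,0,0,0,0]]'| grep -E "pos|force:"
python3 -m handwheel '[[-1,0,0,0.1,0,0,0],[-1,0,0,0,0,0,0]]'| grep -E "pos|force:"
python3 -m handwheel '[[-1,0,0,0.08,0,0,0],[-1,0,0,0,0,0,0]]'| grep -E "pos|force:"
python3 -m handwheel '[[-1,0,0,0.06,0,0,0],[-1,0,0,0,0,0,0]]'| grep -E "pos|force:"
python3 -m handwheel '[[-1,0,0,0.06,0,0,0],[-1,0,0,0,0,0,0]]'| grep -E "pos|force:"
```

```text
tool_pos: [0.6264, 0.2238, 0.2321]
force: [-0.1, -0.3, -0.5]
gripper_force: 30.0
tool_pos: [0.6264, 0.2238, 0.2247]
force: [-0.2, -0.6, -0.2]
gripper_force: 30.0
tool_pos: [0.6265, 0.224, 0.2225]
force: [-0.2, -0.4, -0.7]
gripper_force: 30.0
tool_pos: [0.6265, 0.2239, 0.2205]
force: [-0.0, -0.1, -0.2]
gripper_force: 30.0
tool_pos: [0.6265, 0.224, 0.2202]
force: [-3.0, -0.6, 6.6]
gripper_force: 30.0
tool_pos: [0.6265, 0.224, 0.2201]
force: [-6.6, -2.3, 16.8]
gripper_force: 30.0
```

```bash
python3 -m handwheel '[[0,0,0,0,0,0,0],[0,0,0,0,0,0,0],[0,0,0,0,0,0,0],[0,0,0,-0.3,0,0,0],[0,0,0,-1,0,0,0]]'
python3 -m handwheel '[[0.5,0,0,-1,0,0,0],[1,0,0,-1,0,0,0],[1,0,0,-1,0,0,0],[1,0,0,-1,0,0,0],[1,0,0,-0.6,0,0,0]]'
python3 -m handwheel '[[1,0.5,0.1,0,0,0,0],[1,1,0.25,0,0,0,0],[1,1,0.25,0,0,0,0],[1,1,0.25,0,0,0,0],[1,1,0.25,0,0,0,0]]'>/dev/null
python3 -m handwheel '[[1,1,0.25,0,0,0,0],[1,1,0.25,0,0,0,0],[1,1,0.25,0,0,0,0],[1,1,0.25,0,0,0,0],[1,1,0.25,0,0,0,0]]'>/dev/null
python3 -m handwheel '[[1,1,0.25,0,0,0,0],[1,1,0.25,0,0,0,0],[1,1,0.25,0,0,0,0],[1,1,0.25,0,0,0,0],[1,1,0.25,0,0,0,0]]'>/dev/null
python3 -m handwheel '[[1,1,0.25,0,0,0,0],[1,1,0.25,0,0,0,0],[1,1,0.25,0,0,0,0],[1,1,0.25,0,0,0,0],[1,1,0.25,0,0,0,0]]'>/dev/null
python3 -m handwheel '[[1,1,0.25,0,0,0,0],[1,1,0.25,0,0,0,0],[1,1,0.25,0,0,0,0],[1,1,0.25,0,0,0,0],[1,0.5,0.2,0,0,0,0]]'
python3 -m handwheel '[[1,0,0,0,0,0,0],[1,0,0,0,0,0,0]]' >/dev/null
python3 d.py .4619 -.4403 .0974 -90
python3 - <<'E'
from plant import *
import cv2,numpy as np
t=snapshot("top")["color"][:,:,::-1];s=snapshot("scene")["color"][:,:,::-1];cv2.imwrite("pics/top3.png",t)
c=np.zeros((600,800,3),np.uint8);c[:300,:400]=cv2.resize(s[170:245,350:450],None,fx=4,fy=4,interpolation=2)
c[:300,400:]=cv2.resize(t[150:225,190:290],None,fx=4,fy=4,interpolation=2)
c[300:,:400]=cv2.resize(t[140:230,390:510],(400,300),interpolation=2)
c[300:,400:]=cv2.resize(s[180:285,180:320],(400,300),interpolation=2)
cv2.imwrite("pics/k1.png",c)
E
```

```text
clock: 64.45
tool_pos: [0.6261, 0.2237, 0.2492]
orientation: [179.8, -0.1, -90.1]
force: [-1.4, 0.7, 1.1]
opening: 0.0436
gripper_force: 0.0
clock: 65.08
tool_pos: [0.6267, 0.224, 0.367]
orientation: [-179.9, 0.1, -90.1]
force: [-0.4, 0.3, 0.2]
opening: 0.0857
gripper_force: 0.0
clock: 68.2
tool_pos: [0.4737, -0.3774, 0.365]
orientation: [180.0, 0.0, -90.1]
force: [0.2, 0.3, -0.3]
opening: 0.0877
gripper_force: 0.0
grasp [ 0.4745 -0.3756  0.2061] rpy [-1.800e+02  1.000e-02 -9.006e+01] F [ 0.9 -0.4  0.2] open 0.088 t 68.45
shift units cur axes [2.591 0.503 4.35 ] | after turn [2.59  0.505 4.35 ] | turn [-0.     0.001 -0.009] j6 [-19.9  19.8]
```

View pics/k1.png

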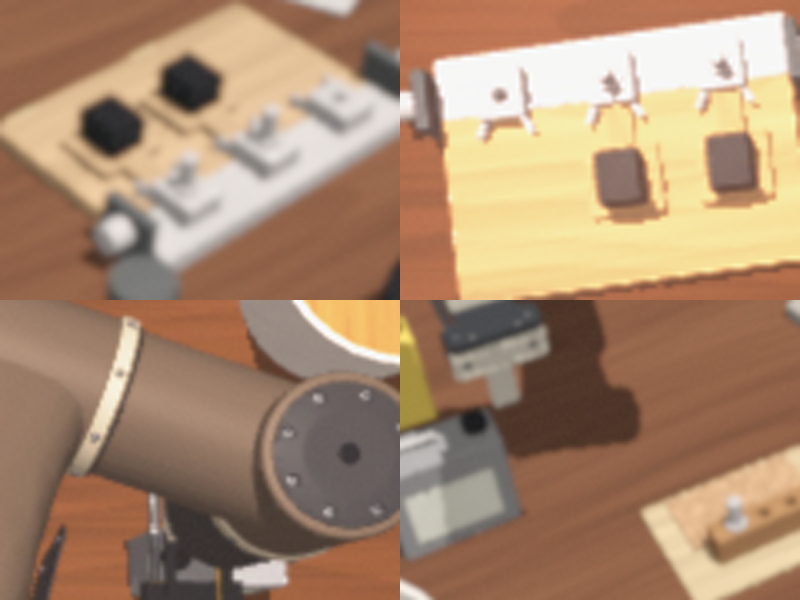

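Both holders lie in their forks with seated pins, knobs at (185,165) and (265,125) in the scene crop. The can stands at (450,480), undisturbed. Now I fetch it.

```bash
python3 -m handwheel '[[1,0.9,0.17,0,0,0,0],[1,0.9,0.17,0,0,0,0],[1,0.79,0.16,0,0,0,0],[1,0,0,0.5,0,0,0],[1,0,0,0.8,0,0,0]]'
python3 -m handwheel '[[1,0,0,0,0,0,0],[1,0,0,0,0,0,0]]'>/dev/null
python3 d.py .4619 -.4403 .0974 -90
python3 -m handwheel '[[1,0,0,0.8,0,0,0],[1,0,0,0.8,0,0,0],[1,0,0,0.8,0,0,0],[1,0,0,0.6,0,0,0],[1,0,0,0,0,0,0]]'
python3 d.py .4619 -.4403 .0974 -90
```

```text
clock: 69.18
tool_pos: [0.4621, -0.4405, 0.3322]
orientation: [-179.9, -0.0, -90.1]
force: [-0.2, 0.2, -0.1]
opening: 0.0877
gripper_force: 0.0
grasp [ 0.4624 -0.4404  0.174 ] rpy [-1.800e+02 -2.000e-02 -9.003e+01] F [-0.9 -0.7  0.2] open 0.0874 t 69.425
shift units cur axes [-0.007  0.02   3.065] | after turn [-0.006  0.02   3.065] | turn [-0.    -0.003 -0.004] j6 [-26.1  26.1]
clock: 70.05
tool_pos: [0.462, -0.4404, 0.257]
orientation: [179.9, 0.0, -90.1]
force: [-0.4, -0.3, 0.9]
opening: 0.0876
gripper_force: 0.0
grasp [ 0.4618 -0.4403  0.098 ] rpy [ 1.7993e+02  4.0000e-02 -9.0060e+01] F [-0.4 -0.3  0.9] open 0.0876 t 70.05
shift units cur axes [-0.    -0.004  0.025] | after turn [-0.    -0.004  0.025] | turn [ 0.012  0.007 -0.01 ] j6 [-26.1  26.1]
```

```bash
python3 -m handwheel '[[0,0,0,0,0,0,0],[-1,0,0,0,0,0,0],[-1,0,0,0,0,0,0],[-1,0,0,0,0,0,0],[-1,0,0,0,0,0,0]]'
python3 -m handwheel '[[-1,0,0,-0.5,0,0,0],[-1,0,0,-0.8,0,0,0],[-1,0,0,-0.8,0,0,0],[-1,0,0,-0.8,0,0,0],[-1,0,0,-0.7,0,0,0]]'
python3 -m handwheel '[[-1,-0.4,-0.2,0,0,0,0],[-1,-0.8,-0.4,0,0,0,0],[-1,-0.8,-0.4,0,0,0,0],[-1,-0.8,-0.4,0,0,0,0],[-1,-0.8,-0.4,0,0,0,0]]' >/dev/null
python3 -m handwheel '[[-1,-0.8,-0.4,0,0,0,0],[-1,-0.8,-0.4,0,0,0,0],[-1,-0.8,-0.4,0,0,0,0],[-1,-0.8,-0.4,0,0,0,0],[-1,-0.8,-0.4,0,0,0,0]]' >/dev/null
python3 -m handwheel '[[-1,-0.8,-0.4,0,0,0,0],[-1,-0.8,-0.4,0,0,0,0],[-1,-0.7,-0.3,0,0,0,0],[-1,-0.4,-0.1,0,0,0,0],[-1,0,0,0,0,0,0]]'>/dev/null
python3 -m handwheel '[[-1,0,0,0,0,0,0],[-1,0,0,0,0,0,0]]'
python3 d.py .5905 -.180 .1085 -89.9
```

```text
clock: 70.68
tool_pos: [0.4618, -0.4407, 0.2581]
orientation: [180.0, -0.0, -90.1]
force: [-3.1, 0.8, 4.2]
opening: 0.0554
gripper_force: 29.9
clock: 71.3
tool_pos: [0.462, -0.4404, 0.3482]
orientation: [180.0, 0.0, -90.1]
force: [-0.3, 0.1, -6.3]
opening: 0.0562
gripper_force: 29.9
clock: 73.42
tool_pos: [0.5871, -0.1838, 0.3477]
orientation: [180.0, -0.0, -90.1]
force: [-0.9, -0.2, -5.5]
opening: 0.0558
gripper_force: 29.9
grasp [ 0.5871 -0.1838  0.1887] rpy [179.99  -0.   -90.11] F [-0.9 -0.2 -5.5] open 0.0558 t 73.425
shift units cur axes [-0.154 -0.138  3.208] | after turn [-0.153 -0.138  3.208] | turn [ 0.001 -0.001 -0.035] j6 [ 0.8 -0.9]
```

```bash
python3 -m handwheel '[[-1,-0.15,-0.13,0,0,0,-0.03],[-1,0,0,0.6,0,0,0],[-1,0,0,0.8,0,0,0],[-1,0,0,0.8,0,0,0],[-1,0,0,0.6,0,0,0]]'
python3 -m handwheel '[[-1,0,0,0.2,0,0,0],[-1,0,0,0,0,0,0],[-1,0,0,0,0,0,0]]'
python3 d.py .5905 -.180 .1090 -89.9
```

```text
clock: 74.05
tool_pos: [0.5901, -0.1795, 0.2757]
orientation: [179.9, 0.0, -89.9]
force: [0.0, -0.2, -6.5]
opening: 0.0559
gripper_force: 29.9
clock: 74.42
tool_pos: [0.591, -0.1795, 0.2735]
orientation: [-179.9, -0.0, -89.9]
force: [0.3, 0.0, -6.2]
opening: 0.056
gripper_force: 29.9
grasp [ 0.5912 -0.1796  0.1145] rpy [-1.7992e+02 -1.0000e-02 -8.9870e+01] F [ 0.3  0.  -6.2] open 0.056 t 74.425
shift units cur axes [0.017 0.028 0.218] | after turn [0.017 0.027 0.218] | turn [-0.013 -0.002  0.005] j6 [ 1.2 -1.1]
```

```bash
python3 -m handwheel '[[-1,0.02,0.03,0.12,0,0,0],[-1,0,0,0,0,0,0]]'| grep -E "pos|force:"
python3 -m handwheel '[[-1,0,0,0.06,0,0,0],[-1,0,0,0,0,0,0]]'| grep -E "pos|force:"
python3 -m handwheel '[[-1,0,0,0.04,0,0,0],[-1,0,0,0,0,0,0]]'| grep -E "pos|force:"
python3 -m handwheel '[[-1,0,0,0.03,0,0,0],[-1,0,0,0,0,0,0]]'
python3 - <<'E'
from plant import *
import cv2
t=snapshot("top")["color"][:,:,::-1];s=snapshot("scene")["color"][:,:,::-1];cv2.imwrite("pics/scene4.png",s);cv2.imwrite("pics/top4.png",t)
E
python3 d.py .5905 -.180 .1090 -89.9
```

```text
tool_pos: [0.5897, -0.18, 0.2697]
force: [0.5, 0.6, -6.3]
gripper_force: 29.9
tool_pos: [0.5899, -0.18, 0.2682]
force: [-0.0, -0.0, -6.2]
gripper_force: 29.9
tool_pos: [0.5898, -0.18, 0.268]
force: [-3.1, 2.3, 3.9]
gripper_force: 29.9
clock: 75.42
tool_pos: [0.5898, -0.18, 0.268]
orientation: [-180.0, -0.0, -89.9]
force: [-5.8, 3.6, 10.3]
opening: 0.0557
gripper_force: 29.9
grasp [ 0.5899 -0.18    0.109 ] rpy [-1.7996e+02 -2.0000e-02 -8.9860e+01] F [-6.2  3.1 10.3] open 0.0558 t 75.525
shift units cur axes [-0.001 -0.024 -0.   ] | after turn [-0.001 -0.024 -0.   ] | turn [-0.007 -0.003  0.007] j6 [ 1.2 -1. ]
```

```bash
python3 -m handwheel '[[-1,0,0,-0.04,0,0,0],[-1,0,0,0,0,0,0],[0.5,0,0,0,0,0,0],[1,0,0,0,0,0,0],[1,0,0,0,0,0,0]]'
python3 -m handwheel '[[1,0,0,0,0,0,0],[1,0,0,-0.3,0,0,0],[1,0,0,-0.8,0,0,0],[1,0,0,-1,0,0,0],[1,0,0,-1,0,0,0]]'
python3 -m handwheel '[[1,0,0,-1,0,0,0],[1,0,0,-1,0,0,0],[1,0,0,-0.5,0,0,0],[1,-1,0.6,0,0,0,0],[1,-1,0.6,0,0,0,0]]'>/dev/null
python3 -m handwheel '[[1,-1,0.6,0,0,0,0],[1,-1,0.6,0,0,0,0],[1,-1,0.6,0,0,0,0],[1,-1,0.6,0,0,0,0],[1,-1,0.6,0,0,0,0]]'>/dev/null
python3 -m handwheel '[[1,-1,0.4,0,0,0,0],[1,-1,0,0,0,0,0],[1,-1,0,0,0,0,0],[1,-1,0,0,0,0,0],[1,0,0,0,0,0,0]]'
python3 - <<'E'
from plant import *
import cv2,numpy as np
t=snapshot("top")["color"][:,:,::-1];s=snapshot("scene")["color"][:,:,::-1];cv2.imwrite("pics/top5.png",t);cv2.imwrite("pics/scene5.png",s)
c=np.zeros((600,800,3),np.uint8);c[:400,:480]=cv2.resize(t[145:205,330:402],(480,400),interpolation=2)
c[:300,480:]=cv2.resize(s[200:290,255:351],(320,300),interpolation=2)
c[400:,:]=cv2.resize(s[160:260,150:550],(800,200),interpolation=2)
cv2.imwrite("pics/l1.png",c)
E
```

```text
clock: 76.15
tool_pos: [0.5902, -0.1801, 0.2674]
orientation: [-180.0, -0.0, -89.9]
force: [-0.2, 0.1, -0.0]
opening: 0.0803
gripper_force: 0.0
clock: 76.78
tool_pos: [0.5899, -0.18, 0.3462]
orientation: [-180.0, -0.0, -89.9]
force: [0.7, 0.4, -0.4]
opening: 0.0873
gripper_force: 0.0
clock: 78.65
tool_pos: [0.4742, 0.0959, 0.4072]
orientation: [180.0, -0.0, -89.8]
force: [-0.4, -0.6, 0.3]
opening: 0.0875
gripper_force: 0.0
```

View pics/l1.png

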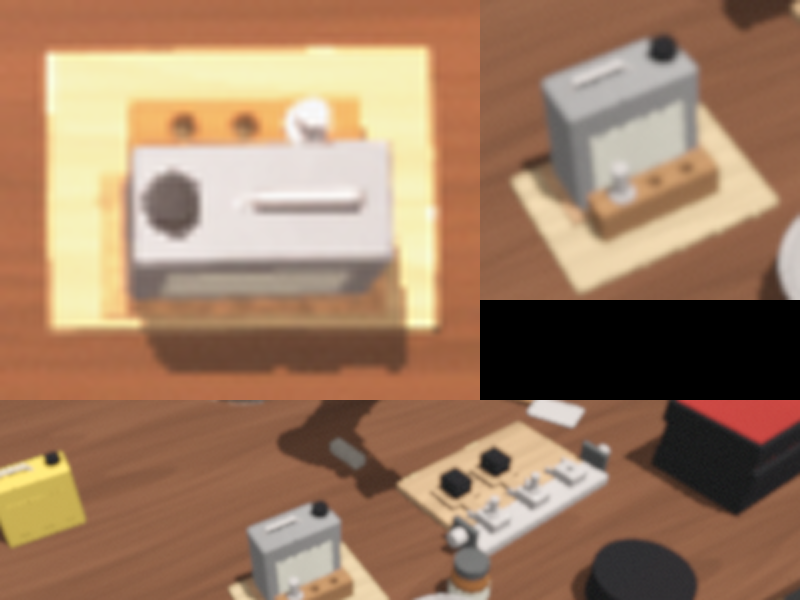

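The can stands upright on the mat with top corners at (132,148), (388,142), (391,261) and (133,265). The jar is upright and both holders are pinned. I check the can against the stand numerically.

Run:
```python
from h import *
C=lambda p:crop(p,(330,145),20/3);C1=lambda p:crop(p,(320,140),5)
cn=np.array([[28,60,122],[28,-60,122],[-28,-60,122],[-28,60,122]])/1000;st=np.array([[70,95,6],[70,-95,6],[-70,-95,6],[-70,95,6]])/1000
for nm,a,b in(("start",C1([(150,131),(342,132),(347,218),(149,220)]),C1([(84,63),(373,60),(379,270),(88,270)])),("now",C([(132,148),(388,142),(391,261),(133,265)]),C([(45,50),(430,47),(437,328),(50,328)]))):
    c,_=fit([("top",cn,a)],(.59,-.18,0));s,_=fit([("top",st,b)],(.62,-.18,0));print(nm,"can",c.round(4),"mat",place(s,[[-.028,0,0]]).round(4),s[2].round(4))
```

```text
start can [ 0.5907 -0.1816 -0.0038] mat [[ 0.5904 -0.1807  0.    ]] 0.0002
now can [ 0.589  -0.1806  0.0098] mat [[ 0.5902 -0.1802  0.    ]] -0.0014
```

```bash
python3 -c "
from plant import *
print(close_job())"
```

```text
the job is handed in; nothing more can be done
None
```

The job is handed in: both holders present are pinned in forks 2 and 3 with the flanges seated, and the can stands upright within about 1 mm of its mat's centre; the jar is still standing, and it took about 79 s of the 210 s.

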